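Feel along the paper trimmer's rail for the tight spot

TASK

The cutting head of the rotary paper trimmer drags somewhere on its rail. Stroke it slowly and gently along its whole travel, first up to the left-hand stop and then back to the right-hand stop, without pressing the blade down, and feel where it runs stiffest; then leave the head standing on that stiffest spot, let go of it, so that the rail can be cleaned there, and leave the other things on the table alone.

Things in the scene. Friction and masses are not known exactly. Their poses are not given: they have to be found in the camera images.
- trimmer: rotary paper trimmer screwed down on the table: grey board 260 x 470 mm, top 18 mm above the table. Origin on the table under the middle of its guide rail; z up, y along the rail (towards the left-hand stop), board reaching 215 mm to -x (towards the robot) and 45 mm to +x
- rail: aluminium guide rail, 16 mm wide, 18 mm high, 430 mm long along its own y; origin at its middle, 47 mm above the table. Two paint flecks stick under it, unseen: the saddle's middle meets them between y = -64 and +109 mm. The light one adds about 4 N of drag (+-12 mm), the worst about 13 N (+-17 mm); drag peaks 6 to 8 mm before the fleck in either direction of travel, so the fleck is half-way between
- carriage: black saddle, 80 mm long (y), 44 mm wide, on the rail; origin on the rail's axis at the saddle's middle, axes as the trimmer's. Its origin is at y = -159 mm in the trimmer's frame when it touches the right-hand stop, +159 mm at the left-hand stop; it starts 10 to 60 mm from the right-hand stop. Clean rail drags 1.5 N; a sprung shoe under its middle rides over the flecks (which may lie close together); it stays where it is left
- grip (a joint): how far the cutting head is pressed down on the carriage (m): 0 up, blade clear of the cutting strip; 0.006 fully down. Spring 4 N to begin, 0.8 N more per mm. The head is a grey cover plate 50 x 76 mm, top 79 mm above the table, and on it the upright black grip to hold: 24 mm wide (x), 44 mm long (y, along the rail), from 79 to 114 mm above the table
- grip_mid (a point): point in the middle of the black grip, 102 mm above the table, straight above the carriage's origin; axes as the trimmer's
- left_stop: black end block at the rail's left end (robot's left, +y), 50 mm wide, 28 mm long, top 64 mm above the table, with a 6 mm rubber buffer on its inner side that gives 1 mm for 4 N, 5 mm at most; origin at the middle of the buffer's face, 199 mm from the rail's middle, 47 mm above the table
- right_stop: the same end block, with its buffer, at the rail's right end (-y)
- tin_large: bystander: paint tin, 104 mm across, 120 mm high, origin under its centre
- tin_small: bystander: paint tin, 74 mm across, 90 mm high, origin under its centre
- water_bottle: bystander: blue bottle, 80 mm across, 270 mm high, origin under its centre
- brush_jar: bystander: jar of brushes, jar 72 mm across, 100 mm high, brushes up to 280 mm high, origin under its centre
- tape_roll: bystander: roll of paper tape lying flat on the trimmer's board, 90 mm across, 25 mm high, origin under its centre
- flat_brush: bystander: flat varnish brush, 175 mm long along its x, 46 mm wide, 11 mm thick, lying on the trimmer's board; origin on its underside
- dip_pot: bystander: small aluminium pot, 52 mm across, 46 mm high, on the table beyond the rail; origin under its centre

How it is judged:
By the outcome, as a careful person would: the job done as asked, in the order asked, and still so for the second after the job is handed in, with the robot touching nothing.
It also fails if it takes over 67 s, if anything falls off the work surface, if the arm or the gripper's body presses on something with over 40 N, if the wrist force passes 120 N, or if a joint passes its speed limit or range.

ROBOT

A 6-joint arm with a two-finger parallel gripper is mounted at the origin on the work surface. World frame = base frame: x ahead of the robot, y to its left, z up, the work surface at z = 0. Lengths are in m, angles in rad, forces in N, time in s.
With the tool pointing down it reaches from about 0.25 to 0.775 m from the base axis. Payload 4 kg.
Tool frame: the origin (TCP) lies on the centre line of the jaws, within the pads' length; the fingertips stand 22 mm ahead of it and the grasp point (between the pads) lies 3 mm ahead of it; z points along the fingers, y is the direction in which the jaws open and shut (so a half turn about z gives the same grasp; the last joint's range is limited). The gripper opens to 94 mm and grips with 3 to 60 N. Pads are 16 mm wide; open, the fingers measure 119 mm over their backs; the gripper's body (75 mm by 177 mm) begins 78 mm behind the grasp point.
Start: joints at [-1.304, 0.087, 1.371, -0, 1.684, -0.103], TCP at [0.199, -0.513, 0.228] pointing down, gripper open.
Joint ranges: [-3.1, 3.1], [-0.76, 2.03], [0.27, 2.55], [-1.08, 4.22], [0.17, 2.65], [-2.57, 2.57]. Speed limits (rad/s): [2.79, 2.79, 3.14, 3.14, 3.14, 3.14].

INTERFACE

Orientations are given as [roll, pitch, yaw] about the fixed x, y, z axes, in that order (R = Rz(yaw) Ry(pitch) Rx(roll)).
In Python, from bench import robot gives the robot as it stands. The module is installed in compiled form; this text tells all that it offers.
- The arm moves only by the shell command python3 -m inch 'ROWS'. ROWS is JSON, a list of rows, each an object with "linear": the shift along the world's x, y, z scaled (see below), a list of three; "twist": the turn about the world's z scaled (see below); "gripper": the opening, from 0 (shut) to 1 (fully open). In form: [{"linear": [x, y, z], "twist": twist, "gripper": gripper}, ...]. A call has 1 to 10 rows; each row is the pose to reach, as a shift and turn from the pose commanded when the call began; what a row does not reach only later rows make up. The controller multiplies each number of a shift by 0.1 m and each number of a turn by 60 degrees. A row lasts 1/12 s, in which the tool goes at most 41.7 mm and 7.16 degrees, less where a joint would pass 70% of its speed; a pose out of reach is approached as far as the arm can. A call with a number of a shift or a turn outside -1 to 1 is refused whole. A call with a gripper value outside its range is refused whole. The fingers move at their own pace and stop on an object; the grip force is fixed at half the most. Time passes only in rows, so rows that repeat a pose let the fingers close. It gives the time, the measured TCP pose, the force and the opening at its end, in the units of the state.
- robot.get_obs(): the state, without advancing time (a new reading comes with each control period).
- robot.snapshot(name): name is "scene" or "side" or "wrist"; returns a dict with "image" (420x560x3 uint8, red, green, blue), "depth" (420x560 float32, m along the optical axis (not along the pixel's ray), 0 where there is no reading), "mtx" (3x3 intrinsics, pixels), "k1" (the pictures are not rectified: a ray, as slopes to the right and down, at radius r is drawn at 1 + k1 r^2 times it, then the intrinsics apply), "rvec" (rotation vector, rad) and "tvec" (3), from world to camera coordinates, as OpenCV has them; the wrist camera has in their place "hand_eye" (4x4, takes a point from camera to tool coordinates, whose origin is the TCP and whose axes are the flange's). Camera axes: x right, y down, z forward; pixel columns grow to the right and rows downward; lengths in m; the calibration is good to about 2 mm. A picture is of the moment at which its call begins: read the wrist's pose just before it.
- robot.close_job(): hands the job in, once; it reports no verdict.
The state is a dict: "time": time; "joint_positions": joint angles; "qvel": joint speeds; "joint_torque": joint torques, N m; "tool_pos": TCP position; "ee_rot": TCP orientation; "wrist_force": force on the tool from outside, world axes, zero at the start; "wrist_torque": the same for the moment, N m; "width": finger opening in m.
Only numpy, scipy, OpenCV 4.12 (cv2) and the standard library are available. Lean on these libraries where they do the work, as an engineer would, in place of code of your own. Each camera call takes 0.05 s, during which the arm holds its last target.

## Working session

There is one attempt and no reset: what is moved stays moved. The work goes in short steps, Python scripts to look and compute and a shell command to move; the robot and the scene stay as the last step left them, time stands still between calls to the robot, and variables do not carry over. Pictures are saved under pics/ and viewed, and the job is handed in when it is done.

```bash
mkdir -p pics; cat > h.py <<'E'
import numpy as np, cv2
from bench import robot
def snap(n,f):
    o=robot.get_obs(); s=robot.snapshot(n)
    cv2.imwrite(f'pics/{f}.png',s['image'][:,:,::-1]); np.save(f'pics/{f}_d.npy',s['depth'])
    return o,s
def cloud(s):
    d=s['depth'];K=s['mtx'];h,w=d.shape
    v,u=np.mgrid[:h,:w]
    k=s['k1']
    p=cv2.undistortPoints(np.stack([u.ravel(),v.ravel()],1).astype(np.float64)[:,None],K,np.array([k,0,0,0,0.]))[:,0]
    z=d.ravel(); c=np.c_[p*z[:,None],z]
    R,_=cv2.Rodrigues(np.array(s['rvec'])); P=(c-np.array(s['tvec']).ravel())@R
    P[z==0]=np.nan
    return P.reshape(h,w,3)
E
python3 - <<'E'
from h import *
for n in ['scene','side']:
    o,s=snap(n,n+'0'); np.save(f'pics/{n}0_P.npy',cloud(s)); 
print({k:np.round(v,3) for k,v in o.items()})
E
```

```text
{'time': np.float64(0.05), 'joint_positions': array([-1.304,  0.088,  1.372, -0.   ,  1.684, -0.103]), 'qvel': array([ 0.   , -0.002, -0.003,  0.003, -0.001,  0.   ]), 'joint_torque': array([ 3.0000e-03, -3.4154e+01, -3.0359e+01,  7.2000e-02,  3.1000e-02,
       -0.0000e+00]), 'tool_pos': array([ 0.199, -0.512,  0.226]), 'ee_rot': array([-3.139, -0.   ,  0.37 ]), 'wrist_force': array([-0.635,  0.038, -0.638]), 'wrist_torque': array([-0.036, -0.033, -0.035]), 'width': np.float64(0.094)}
```

View pics/scene0.png

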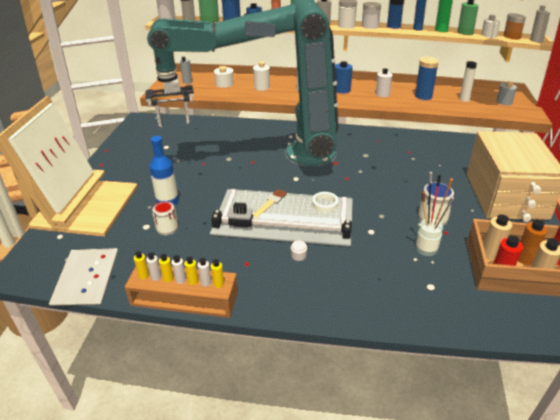

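View pics/side0.png

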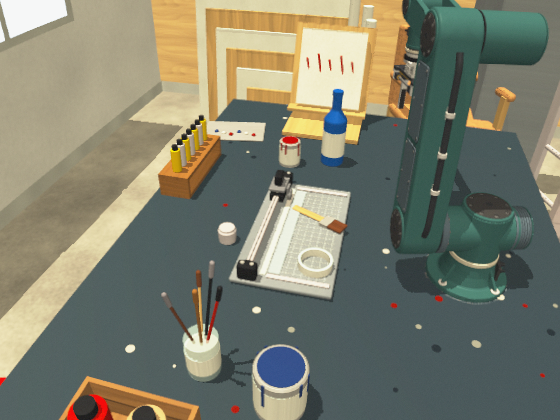

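The scene camera faces the robot. The trimmer lies around (285,215), with the carriage near its right-hand stop at (240,212). In the side view the stops are at (285,180) and (247,270). The bottle and small tin stand beyond the right-hand end, about (160,190) in the scene view.

```bash
python3 - <<'E'
from h import *
a=cv2.imread('pics/scene0.png')[165:265,190:380]; cv2.imwrite('pics/s0z.png',cv2.resize(a,None,fx=4.2,fy=4.2,interpolation=2))
a=cv2.imread('pics/side0.png')[150:310,210:370]; cv2.imwrite('pics/d0z.png',cv2.resize(a,None,fx=3.7,fy=3.7,interpolation=2))
for n,pts in [('scene',[(240,207),(216,213),(346,224),(348,229),(163,205),(299,244),(325,198),(222,190),(353,240),(250,225),(300,225),(158,145)]),('side',[(285,177),(247,265),(246,268),(264,222),(227,229),(289,142),(337,95),(350,188)])]:
    P=np.load(f'pics/{n}0_P.npy')
    for u,v in pts: print(n,u,v,P[v,u].round(3))
# board fit: points at z~0.018
P=np.load('pics/scene0_P.npy').reshape(-1,3)
for lo,hi in [(.01,.024),(.05,.062),(.06,.07),(.072,.085),(.1,.12)]:
    m=(P[:,2]>lo)&(P[:,2]<hi)&(np.abs(P[:,1])<.45)&(P[:,0]>.2)&(P[:,0]<.75)
    q=P[m]; print(lo,m.sum(),q.min(0).round(3) if len(q) else'',q.max(0).round(3)if len(q) else'')
E
```

```text
scene 240 207 [ 0.561 -0.174  0.107]
scene 216 213 [ 0.549 -0.262  0.064]
scene 346 224 [0.552 0.173 0.066]
scene 348 229 [0.57  0.181 0.061]
scene 163 205 [ 0.565 -0.44   0.09 ]
scene 299 244 [0.643 0.031 0.042]
scene 325 198 [0.351 0.091 0.018]
scene 222 190 [ 0.323 -0.304 -0.003]
scene 353 240 [0.553 0.201 0.001]
scene 250 225 [ 0.57  -0.142  0.042]
scene 300 225 [0.555 0.023 0.048]
scene 158 145 [ 0.436 -0.48   0.246]
side 285 177 [ 0.546 -0.248  0.057]
side 247 265 [0.544 0.178 0.061]
side 246 268 [0.543 0.188 0.06 ]
side 264 222 [ 0.549 -0.002  0.059]
side 227 229 [0.644 0.038 0.045]
side 289 142 [ 0.572 -0.418  0.092]
side 337 95 [ 0.428 -0.471  0.26 ]
side 350 188 [ 0.342 -0.331 -0.002]
0.01 4437 [ 0.331 -0.449  0.01 ] [0.677 0.449 0.024]
0.05 725 [ 0.376 -0.45   0.05 ] [0.667 0.449 0.062]
0.06 318 [ 0.398 -0.45   0.06 ] [0.614 0.449 0.07 ]
0.072 315 [ 0.41  -0.45   0.072] [0.617 0.449 0.085]
0.1 343 [ 0.2  -0.45  0.1 ] [0.599 0.45  0.12 ]
```

View pics/s0z.png

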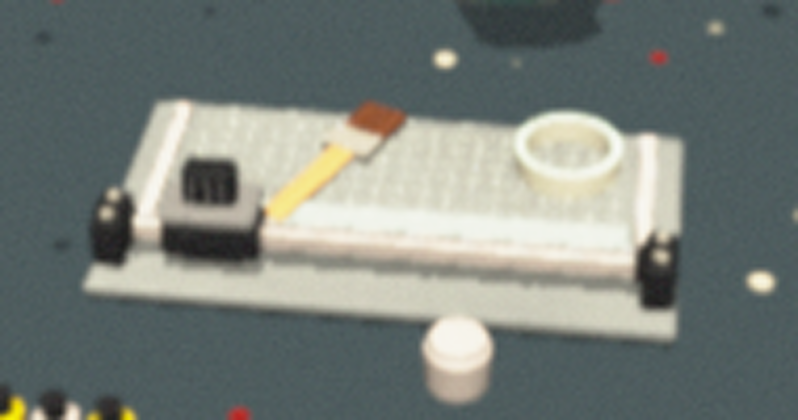

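View pics/d0z.png

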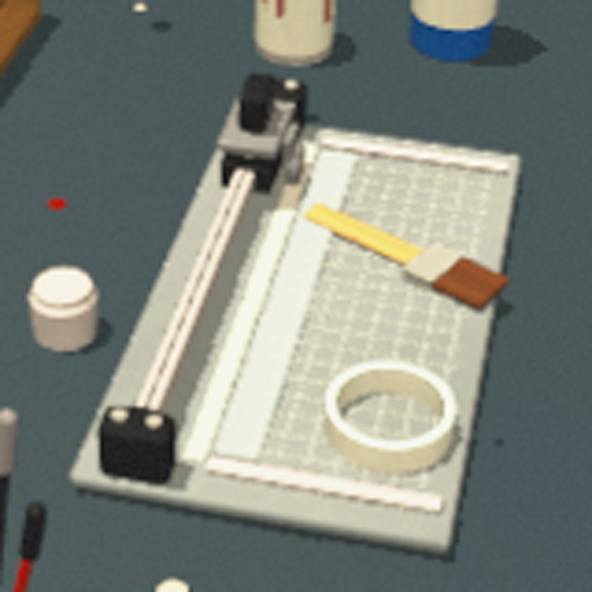

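```bash
python3 - <<'E'
from h import *
for n in ['scene','side']:
    P=np.load(f'pics/{n}0_P.npy').reshape(-1,3); im=cv2.imread(f'pics/{n}0.png').reshape(-1,3).astype(int)
    R=(np.abs(P[:,0]-.55)<.05)&(P[:,1]>-.12)&(P[:,1]<.16)&(P[:,2]>.051)&(P[:,2]<.061)
    q=P[R]; f=np.polyfit(q[:,1],q[:,0],1); r=q[:,0]-np.polyval(f,q[:,1]);k=abs(r)<.01;f=np.polyfit(q[k,1],q[k,0],1)
    print(n,'rail x=',f,k.sum(),'z',np.median(q[k,2]), r[k].std())
    reg=(P[:,0]>.3)&(P[:,0]<.63)&(P[:,1]>-.32)&(P[:,1]<.24)
    b=reg&(P[:,2]>.012)&(P[:,2]<.024)
    rect=cv2.minAreaRect(P[b][:,:2].astype(np.float32)); print('board',rect)
    print('corners',cv2.boxPoints(rect).round(3).tolist())
    for nm,yl,yh,zl,zh in [('L',.15,.24,.055,.07),('R',-.32,-.23,.055,.07),('grip',-.25,-.1,.105,.12),('plate',-.27,-.1,.074,.084)]:
        m=(abs(P[:,0]-.55)<.06)&(P[:,1]>yl)&(P[:,1]<yh)&(P[:,2]>zl)&(P[:,2]<zh)
        q=P[m]
        if len(q):print(nm,len(q),np.percentile(q,3,0).round(3),np.percentile(q,97,0).round(3),q.mean(0).round(3))
E
```

```text
scene rail x= [-0.00774426  0.55128329] 308 z 0.05550076096888802 0.004944077137071687
board ((0.4658704400062561, -0.04291410744190216), (0.27064505219459534, 0.47015464305877686), 0.8951208591461182)
corners [[0.3269999921321869, 0.1899999976158142], [0.33399999141693115, -0.2800000011920929], [0.6050000190734863, -0.2759999930858612], [0.5979999899864197, 0.1940000057220459]]
L 105 [0.528 0.154 0.056] [0.573 0.19  0.069] [0.553 0.174 0.063]
R 102 [ 0.533 -0.274  0.055] [ 0.579 -0.235  0.068] [ 0.558 -0.256  0.062]
grip 78 [ 0.543 -0.197  0.106] [ 0.566 -0.157  0.117] [ 0.556 -0.177  0.112]
plate 143 [ 0.531 -0.213  0.075] [ 0.579 -0.142  0.083] [ 0.56  -0.176  0.079]
side rail x= [-0.02352521  0.5476885 ] 375 z 0.055260160621800516 0.004647602939745104
board ((0.4781244993209839, -0.04423494637012482), (0.47892361879348755, 0.2985132336616516), 89.3056640625)
corners [[0.32600000500679016, -0.28200000524520874], [0.6240000128746033, -0.2849999964237213], [0.6299999952316284, 0.19300000369548798], [0.3319999873638153, 0.19699999690055847]]
L 205 [0.521 0.154 0.056] [0.567 0.191 0.067] [0.543 0.178 0.062]
R 46 [ 0.528 -0.27   0.056] [ 0.552 -0.247  0.067] [ 0.54  -0.257  0.062]
grip 73 [ 0.54  -0.196  0.106] [ 0.561 -0.155  0.115] [ 0.55  -0.173  0.111]
plate 163 [ 0.527 -0.207  0.074] [ 0.574 -0.138  0.083] [ 0.547 -0.163  0.078]
```

```bash
python3 -m inch '[{"linear":[0.05,0.3,0.1],"twist":-0.1,"gripper":1},{"linear":[0.1,0.6,0.2],"twist":-0.2,"gripper":1},{"linear":[0.15,0.9,0.3],"twist":-0.3,"gripper":1},{"linear":[0.2,1,0.3],"twist":-0.339,"gripper":1}]'
python3 -m inch '[{"linear":[0.1,0.3,0],"twist":0,"gripper":1},{"linear":[0.2,0.6,0],"twist":0,"gripper":1},{"linear":[0.3,0.9,0],"twist":0,"gripper":1},{"linear":[0.4,1,0],"twist":0,"gripper":1}]'
python3 -m inch '[{"linear":[0.2,0.3,0],"twist":0,"gripper":1},{"linear":[0.5,0.6,0],"twist":0,"gripper":1},{"linear":[0.8,0.9,0],"twist":0,"gripper":1},{"linear":[1,1.0,0],"twist":0,"gripper":1}]'
python3 -m inch '[{"linear":[0.3,0.1,0],"twist":0,"gripper":1},{"linear":[0.6,0.2,0],"twist":0,"gripper":1},{"linear":[0.9,0.3,0],"twist":0,"gripper":1},{"linear":[1,0.36,0],"twist":0,"gripper":1},{"linear":[1,0.36,0],"twist":0,"gripper":1},{"linear":[1,0.36,0],"twist":0,"gripper":1}]'
python3 - <<'E'
from h import *
o,s=snap('wrist','w1'); print(o['time'],o['tool_pos'],o['ee_rot'])
print(s['hand_eye'],s['mtx'],s['k1'])
E
```

```text
time: 0.43
tool_pos: [0.2193, -0.4106, 0.2598]
ee_rot: [3.14, -0.001, 0.012]
wrist_force: [-0.3, -1.2, 0.1]
width: 0.0937
time: 0.77
tool_pos: [0.2589, -0.3097, 0.2576]
ee_rot: [-3.141, -0.0, 0.016]
wrist_force: [0.9, -0.2, -0.1]
width: 0.094
time: 1.1
tool_pos: [0.3601, -0.2095, 0.2575]
ee_rot: [-3.14, -0.001, 0.018]
wrist_force: [0.4, 0.3, 0.9]
width: 0.0939
time: 1.6
tool_pos: [0.4582, -0.1767, 0.2569]
ee_rot: [-3.141, 0.002, 0.016]
wrist_force: [-0.3, 0.1, -0.3]
width: 0.094
1.6 [ 0.45816321 -0.17674686  0.2568926 ] [-3.14140150e+00  2.24932317e-03  1.56500450e-02]
[[ 4.05125161e-05 -9.66140310e-01 -2.58017248e-01  7.46288122e-02]
 [ 9.99999821e-01 -1.14942224e-04  5.87413537e-04 -6.75571530e-04]
 [-5.97180973e-04 -2.58017226e-01  9.66140132e-01 -1.56050624e-01]
 [ 0.00000000e+00  0.00000000e+00  0.00000000e+00  1.00000000e+00]] [[361.83554165   0.         272.9389056 ]
 [  0.         361.83554165 217.83859171]
 [  0.           0.           1.        ]] 0.0032609404616711453
```

View pics/w1.png

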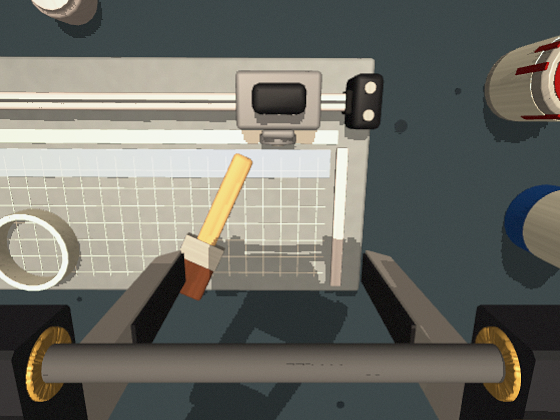

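```bash
cat >> h.py <<'E'
from scipy.spatial.transform import Rotation as Ro
def wcloud(o,s):
    d=s['depth'];h,w=d.shape;v,u=np.mgrid[:h,:w]
    p=cv2.undistortPoints(np.stack([u.ravel(),v.ravel()],1).astype(np.float64)[:,None],s['mtx'],np.array([s['k1'],0,0,0,0.]))[:,0]
    z=d.ravel(); c=np.c_[p*z[:,None],z]; H=np.array(s['hand_eye']); t=c@H[:3,:3].T+H[:3,3]
    P=t@Ro.from_euler('xyz',o['ee_rot']).as_matrix().T+o['tool_pos']; P[z==0]=np.nan
    return P.reshape(h,w,3)
E
python3 - <<'E'
from h import *
o,s=snap('wrist','w2'); P=wcloud(o,s); np.save('pics/w2_P.npy',P); P=P.reshape(-1,3)
for nm,yl,yh,zl,zh in [('rail',-.12,.16,.052,.06),('R',-.32,-.23,.06,.07),('grip',-.25,-.1,.11,.12),('plate',-.27,-.1,.075,.083)]:
    m=(abs(P[:,0]-.55)<.06)&(P[:,1]>yl)&(P[:,1]<yh)&(P[:,2]>zl)&(P[:,2]<zh)
    q=P[m]
    if len(q):
        print(nm,len(q),np.percentile(q,2,0).round(4),np.percentile(q,98,0).round(4),q.mean(0).round(4), cv2.minAreaRect(q[:,:2].astype(np.float32)))
        if nm=='rail': print(np.polyfit(q[:,1],q[:,0],1))
E
```

```text
rail 3706 [ 0.5408 -0.1161  0.0523] [0.5565 0.0779 0.0564] [ 0.5486 -0.0189  0.0545] ((0.5486442446708679, -0.01806177943944931), (0.015444750897586346, 0.20395803451538086), 0.8726052641868591)
[-0.01287713  0.54835425]
R 1443 [ 0.5297 -0.2746  0.0603] [ 0.574  -0.2498  0.0667] [ 0.5522 -0.2618  0.0628] ((0.5518832206726074, -0.26058229804039), (0.04773890972137451, 0.030470358207821846), 0.8116922974586487)
grip 1401 [ 0.5403 -0.1985  0.1102] [ 0.5606 -0.1595  0.114 ] [ 0.5506 -0.1789  0.1122] ((0.5506465435028076, -0.17925217747688293), (0.04124995693564415, 0.021868744865059853), 89.40620422363281)
plate 3169 [ 0.5269 -0.2152  0.0755] [ 0.5742 -0.1427  0.0792] [ 0.5503 -0.1786  0.0775] ((0.5507373213768005, -0.17898839712142944), (0.04904654249548912, 0.07542592287063599), 0.8283053636550903)
```

The wrist view shows the grip at (279,98), the right stop at (364,101) and the brush at (215,225). The grip centre measures (0.5506, -0.179), at the expected height, and the rail yaw is about 0.013 rad. The carriage is about 22 mm from the right stop, which fits the description.

```bash
python3 -m inch '[{"linear":[0.3,-0.02,0],"twist":0,"gripper":1},{"linear":[0.6,-0.02,0],"twist":0,"gripper":1},{"linear":[0.924,-0.023,-0.2],"twist":0,"gripper":1},{"linear":[0.924,-0.023,-0.5],"twist":0,"gripper":1},{"linear":[0.924,-0.023,-0.8],"twist":0,"gripper":1},{"linear":[0.924,-0.023,-1],"twist":0,"gripper":1},{"linear":[0.924,-0.023,-1],"twist":0,"gripper":1},{"linear":[0.924,-0.023,-1],"twist":0,"gripper":1}]'
python3 - <<'E'
from h import *
o,s=snap('wrist','w3'); P=wcloud(o,s).reshape(-1,3)
print(o['tool_pos'],o['ee_rot'],o['wrist_force'])
m=(abs(P[:,0]-.55)<.06)&(abs(P[:,1]+.18)<.05)&(P[:,2]>.108)&(P[:,2]<.118)
print(m.sum(),np.percentile(P[m],2,0),np.percentile(P[m],98,0))
E
```

```text
time: 2.37
tool_pos: [0.5496, -0.1798, 0.1569]
ee_rot: [-3.141, 0.002, 0.013]
wrist_force: [-0.1, 0.0, 0.9]
width: 0.0938
[ 0.54963413 -0.17979319  0.15689081] [-3.14087536e+00  2.42012635e-03  1.30977503e-02] [-0.05843761  0.0139413   0.87511046]
2475 [ 0.54128004 -0.19891488  0.10846739] [ 0.56183103 -0.15908709  0.11374686]
```

View pics/w3.png

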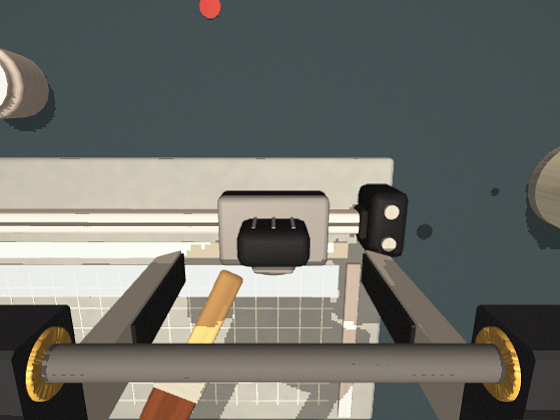

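The grip is at (273,240), between the open fingers and clear of them on both sides. I'll descend and close.

```bash
python3 -m inch '[{"linear":[0.015,0.008,-0.2],"twist":0,"gripper":1},{"linear":[0.015,0.008,-0.4],"twist":0,"gripper":1},{"linear":[0.015,0.008,-0.5],"twist":0,"gripper":1},{"linear":[0.015,0.008,-0.5],"twist":0,"gripper":1}]'
python3 -m inch '[{"linear":[0,0,0],"twist":0,"gripper":0.8},{"linear":[0,0,0],"twist":0,"gripper":0.65},{"linear":[0,0,0],"twist":0,"gripper":0.55},{"linear":[0,0,0],"twist":0,"gripper":0.5}]'
python3 -m inch '[{"linear":[0,0,0],"twist":0,"gripper":0.3},{"linear":[0,0,0],"twist":0,"gripper":0.3},{"linear":[0,0,0],"twist":0,"gripper":0.3},{"linear":[0,0,0],"twist":0,"gripper":0.3}]'
python3 -m inch '[{"linear":[0,0,0],"twist":0,"gripper":0.3},{"linear":[0,0,0],"twist":0,"gripper":0.3}]'
```

```text
time: 2.75
tool_pos: [0.5518, -0.1784, 0.1069]
ee_rot: [-3.141, 0.002, 0.014]
wrist_force: [0.2, -0.7, -0.2]
width: 0.0941
time: 3.08
tool_pos: [0.5534, -0.1787, 0.1091]
ee_rot: [3.14, -0.002, 0.015]
wrist_force: [0.2, 0.1, 0.3]
width: 0.0705
time: 3.42
tool_pos: [0.5527, -0.1786, 0.1076]
ee_rot: [3.141, -0.0, 0.015]
wrist_force: [-0.3, -2.0, -0.7]
width: 0.0443
time: 3.58
tool_pos: [0.5527, -0.1787, 0.1076]
ee_rot: [3.141, -0.0, 0.015]
wrist_force: [-0.7, -1.2, 0.5]
width: 0.0435
```

```bash
{
python3 -m inch '[{"linear":[0,0.01,0],"twist":0,"gripper":0.3},{"linear":[0,0.025,0],"twist":0,"gripper":0.3},{"linear":[-0.001,0.04,0],"twist":0,"gripper":0.3},{"linear":[-0.001,0.057,0],"twist":0,"gripper":0.3},{"linear":[-0.001,0.073,0],"twist":0,"gripper":0.3},{"linear":[-0.001,0.09,0],"twist":0,"gripper":0.3}]'
python3 -m inch '[{"linear":[0,0.017,0],"twist":0,"gripper":0.3},{"linear":[0,0.033,0],"twist":0,"gripper":0.3},{"linear":[-0.001,0.05,0],"twist":0,"gripper":0.3},{"linear":[-0.001,0.067,0],"twist":0,"gripper":0.3},{"linear":[-0.001,0.083,0],"twist":0,"gripper":0.3},{"linear":[-0.001,0.1,0],"twist":0,"gripper":0.3}]'
python3 -m inch '[{"linear":[0,0.017,0],"twist":0,"gripper":0.3},{"linear":[0,0.033,0],"twist":0,"gripper":0.3},{"linear":[-0.001,0.05,0],"twist":0,"gripper":0.3},{"linear":[-0.001,0.067,0],"twist":0,"gripper":0.3},{"linear":[-0.001,0.083,0],"twist":0,"gripper":0.3},{"linear":[-0.001,0.1,0],"twist":0,"gripper":0.3}]'
python3 -m inch '[{"linear":[0,0.017,0],"twist":0,"gripper":0.3},{"linear":[0,0.033,0],"twist":0,"gripper":0.3},{"linear":[-0.001,0.05,0],"twist":0,"gripper":0.3}]'
python3 -m inch '[{"linear":[0,0.017,0],"twist":0,"gripper":0.3},{"linear":[0,0.033,0],"twist":0,"gripper":0.3},{"linear":[-0.001,0.05,0],"twist":0,"gripper":0.3}]'
python3 -m inch '[{"linear":[0,0.017,0],"twist":0,"gripper":0.3},{"linear":[0,0.033,0],"twist":0,"gripper":0.3},{"linear":[-0.001,0.05,0],"twist":0,"gripper":0.3}]'
} | paste - - - - -
```

```text
time: 4.08	tool_pos: [0.5526, -0.1692, 0.1076]	ee_rot: [3.141, -0.0, 0.015]	wrist_force: [-0.1, -1.3, 0.1]	width: 0.0438
time: 4.58	tool_pos: [0.5525, -0.1592, 0.1076]	ee_rot: [3.141, -0.0, 0.015]	wrist_force: [0.5, -2.2, 1.8]	width: 0.0437
time: 5.08	tool_pos: [0.5524, -0.1492, 0.1076]	ee_rot: [3.141, -0.0, 0.015]	wrist_force: [-0.6, -2.0, 0.9]	width: 0.0436
time: 5.33	tool_pos: [0.5523, -0.1442, 0.1076]	ee_rot: [3.141, -0.0, 0.015]	wrist_force: [0.1, -2.2, 1.7]	width: 0.0438
time: 5.58	tool_pos: [0.5523, -0.1392, 0.1076]	ee_rot: [3.141, -0.0, 0.015]	wrist_force: [-0.2, -2.0, 1.7]	width: 0.0438
time: 5.83	tool_pos: [0.5522, -0.1342, 0.1076]	ee_rot: [3.141, -0.0, 0.015]	wrist_force: [0.8, -1.9, 3.2]	width: 0.044
```

```bash
{
python3 -m inch '[{"linear":[0,0.017,0.001],"twist":0,"gripper":0.3},{"linear":[0,0.033,0.002],"twist":0,"gripper":0.3},{"linear":[-0.001,0.05,0.003],"twist":0,"gripper":0.3}]'
python3 -m inch '[{"linear":[0,0.017,0],"twist":0,"gripper":0.3},{"linear":[0,0.033,0],"twist":0,"gripper":0.3},{"linear":[-0.001,0.05,0],"twist":0,"gripper":0.3}]'
python3 -m inch '[{"linear":[0,0.017,0],"twist":0,"gripper":0.3},{"linear":[0,0.033,0],"twist":0,"gripper":0.3},{"linear":[-0.001,0.05,0],"twist":0,"gripper":0.3}]'
python3 -m inch '[{"linear":[0,0.017,0],"twist":0,"gripper":0.3},{"linear":[0,0.033,0],"twist":0,"gripper":0.3},{"linear":[-0.001,0.05,0],"twist":0,"gripper":0.3}]'
} | paste - - - - -
```

```text
time: 6.08	tool_pos: [0.5521, -0.1291, 0.1076]	ee_rot: [-3.142, -0.0, 0.015]	wrist_force: [1.3, -2.0, 0.7]	width: 0.0439
time: 6.33	tool_pos: [0.5521, -0.1241, 0.1076]	ee_rot: [3.142, -0.0, 0.015]	wrist_force: [1.0, -1.4, -0.3]	width: 0.0439
time: 6.58	tool_pos: [0.552, -0.1191, 0.1076]	ee_rot: [-3.142, -0.0, 0.015]	wrist_force: [2.4, -1.1, -1.6]	width: 0.0437
time: 6.83	tool_pos: [0.5519, -0.1141, 0.1076]	ee_rot: [-3.142, -0.0, 0.015]	wrist_force: [3.6, -1.4, -2.5]	width: 0.0435
```

```bash
{
python3 -m inch '[{"linear":[0.001,0.017,0],"twist":0,"gripper":0.3},{"linear":[0.002,0.033,-0.0005],"twist":0,"gripper":0.3},{"linear":[0.002,0.05,-0.001],"twist":0,"gripper":0.3}]'
python3 -m inch '[{"linear":[0,0.017,0],"twist":0,"gripper":0.3},{"linear":[0,0.033,0],"twist":0,"gripper":0.3},{"linear":[-0.0006,0.05,0],"twist":0,"gripper":0.3}]'
python3 -m inch '[{"linear":[0,0.017,0],"twist":0,"gripper":0.3},{"linear":[0,0.033,0],"twist":0,"gripper":0.3},{"linear":[-0.0006,0.05,0],"twist":0,"gripper":0.3}]'
python3 -m inch '[{"linear":[0,0.017,0],"twist":0,"gripper":0.3},{"linear":[0,0.033,0],"twist":0,"gripper":0.3},{"linear":[-0.0006,0.05,0],"twist":0,"gripper":0.3}]'
python3 -m inch '[{"linear":[0,0.017,0],"twist":0,"gripper":0.3},{"linear":[0,0.033,0],"twist":0,"gripper":0.3},{"linear":[-0.0006,0.05,0],"twist":0,"gripper":0.3}]'
} | paste - - - - -
```

```text
time: 7.08	tool_pos: [0.5518, -0.1092, 0.1076]	ee_rot: [3.142, 0.0, 0.015]	wrist_force: [2.9, -1.3, -1.7]	width: 0.0436
time: 7.33	tool_pos: [0.5518, -0.1042, 0.1076]	ee_rot: [3.141, 0.0, 0.015]	wrist_force: [3.4, -2.0, -1.8]	width: 0.0436
time: 7.58	tool_pos: [0.5517, -0.0992, 0.1077]	ee_rot: [3.141, 0.0, 0.015]	wrist_force: [3.5, -1.8, -2.5]	width: 0.0436
time: 7.83	tool_pos: [0.5517, -0.0942, 0.1076]	ee_rot: [3.142, 0.0, 0.015]	wrist_force: [2.4, -0.7, -2.0]	width: 0.0438
time: 8.08	tool_pos: [0.5516, -0.0892, 0.1076]	ee_rot: [3.142, 0.0, 0.015]	wrist_force: [3.3, -0.5, -3.7]	width: 0.044
```

```bash
{
python3 -m inch '[{"linear":[0.001,0.017,-0.001],"twist":0,"gripper":0.3},{"linear":[0.001,0.033,-0.001],"twist":0,"gripper":0.3},{"linear":[0.001,0.05,-0.001],"twist":0,"gripper":0.3}]'
python3 -m inch '[{"linear":[0,0.017,0],"twist":0,"gripper":0.3},{"linear":[0,0.033,0],"twist":0,"gripper":0.3},{"linear":[0,0.05,0],"twist":0,"gripper":0.3}]'
python3 -m inch '[{"linear":[0,0.017,0],"twist":0,"gripper":0.3},{"linear":[0,0.033,0],"twist":0,"gripper":0.3},{"linear":[-0.0006,0.05,0],"twist":0,"gripper":0.3}]'
python3 -m inch '[{"linear":[0,0.017,0],"twist":0,"gripper":0.3},{"linear":[0,0.033,0],"twist":0,"gripper":0.3},{"linear":[-0.0006,0.05,0],"twist":0,"gripper":0.3}]'
python3 -m inch '[{"linear":[0,0.017,0],"twist":0,"gripper":0.3},{"linear":[0,0.033,0],"twist":0,"gripper":0.3},{"linear":[-0.0006,0.05,0],"twist":0,"gripper":0.3}]'
} | paste - - - - -
```

```text
time: 8.33	tool_pos: [0.5516, -0.0842, 0.1076]	ee_rot: [3.141, 0.0, 0.015]	wrist_force: [1.8, -2.0, -2.2]	width: 0.0436
time: 8.58	tool_pos: [0.5515, -0.0792, 0.1076]	ee_rot: [3.141, 0.0, 0.015]	wrist_force: [1.5, -1.9, -0.8]	width: 0.0438
time: 8.83	tool_pos: [0.5515, -0.0742, 0.1076]	ee_rot: [3.141, 0.0, 0.015]	wrist_force: [0.8, -1.8, -1.3]	width: 0.044
time: 9.08	tool_pos: [0.5515, -0.0692, 0.1076]	ee_rot: [3.142, 0.0, 0.015]	wrist_force: [0.2, -1.8, -0.8]	width: 0.0438
time: 9.33	tool_pos: [0.5514, -0.0642, 0.1076]	ee_rot: [3.142, 0.0, 0.015]	wrist_force: [0.6, -1.4, -0.2]	width: 0.0435
```

```bash
{
python3 -m inch '[{"linear":[0,0.017,0],"twist":0,"gripper":0.3},{"linear":[0,0.033,0],"twist":0,"gripper":0.3},{"linear":[-0.0005,0.05,0],"twist":0,"gripper":0.3}]'
python3 -m inch '[{"linear":[0,0.017,0],"twist":0,"gripper":0.3},{"linear":[0,0.033,0],"twist":0,"gripper":0.3},{"linear":[-0.0005,0.05,0],"twist":0,"gripper":0.3}]'
python3 -m inch '[{"linear":[0,0.017,0],"twist":0,"gripper":0.3},{"linear":[0,0.033,0],"twist":0,"gripper":0.3},{"linear":[-0.0006,0.05,0],"twist":0,"gripper":0.3}]'
python3 -m inch '[{"linear":[0,0.017,0],"twist":0,"gripper":0.3},{"linear":[0,0.033,0],"twist":0,"gripper":0.3},{"linear":[-0.0006,0.05,0],"twist":0,"gripper":0.3}]'
python3 -m inch '[{"linear":[0,0.017,0],"twist":0,"gripper":0.3},{"linear":[0,0.033,0],"twist":0,"gripper":0.3},{"linear":[-0.0006,0.05,0],"twist":0,"gripper":0.3}]'
python3 -m inch '[{"linear":[0,0.017,0],"twist":0,"gripper":0.3},{"linear":[0,0.033,0],"twist":0,"gripper":0.3},{"linear":[-0.0006,0.05,0],"twist":0,"gripper":0.3}]'
} | paste - - - - -
```

```text
time: 9.58	tool_pos: [0.5514, -0.0592, 0.1076]	ee_rot: [3.141, 0.0, 0.015]	wrist_force: [0.4, -1.3, -1.2]	width: 0.0436
time: 9.83	tool_pos: [0.5513, -0.0542, 0.1076]	ee_rot: [3.142, 0.0, 0.015]	wrist_force: [-1.0, -2.0, 0.2]	width: 0.0435
time: 10.08	tool_pos: [0.5513, -0.0492, 0.1076]	ee_rot: [3.142, 0.0, 0.015]	wrist_force: [-1.2, -1.2, -0.1]	width: 0.0438
time: 10.33	tool_pos: [0.5512, -0.0442, 0.1076]	ee_rot: [3.141, 0.0, 0.015]	wrist_force: [-1.1, -0.7, 0.2]	width: 0.0442
time: 10.58	tool_pos: [0.5512, -0.0392, 0.1076]	ee_rot: [3.142, 0.0, 0.015]	wrist_force: [-2.3, -2.0, 0.9]	width: 0.0438
time: 10.83	tool_pos: [0.5511, -0.0342, 0.1076]	ee_rot: [3.141, 0.0, 0.015]	wrist_force: [-2.4, -1.7, 1.9]	width: 0.0437
```

```bash
{
python3 -m inch '[{"linear":[-0.001,0.017,0],"twist":0,"gripper":0.3},{"linear":[-0.001,0.033,0.0005],"twist":0,"gripper":0.3},{"linear":[-0.002,0.05,0.001],"twist":0,"gripper":0.3}]'
python3 -m inch '[{"linear":[0,0.017,0],"twist":0,"gripper":0.3},{"linear":[0,0.033,0],"twist":0,"gripper":0.3},{"linear":[-0.0008,0.05,0],"twist":0,"gripper":0.3}]'
python3 -m inch '[{"linear":[0,0.017,0],"twist":0,"gripper":0.3},{"linear":[0,0.033,0],"twist":0,"gripper":0.3},{"linear":[-0.0008,0.05,0],"twist":0,"gripper":0.3}]'
python3 -m inch '[{"linear":[0,0.017,0],"twist":0,"gripper":0.3},{"linear":[0,0.033,0],"twist":0,"gripper":0.3},{"linear":[-0.0008,0.05,0],"twist":0,"gripper":0.3}]'
python3 -m inch '[{"linear":[0,0.017,0],"twist":0,"gripper":0.3},{"linear":[0,0.033,0],"twist":0,"gripper":0.3},{"linear":[-0.0008,0.05,0],"twist":0,"gripper":0.3}]'
python3 -m inch '[{"linear":[0,0.017,0],"twist":0,"gripper":0.3},{"linear":[0,0.033,0],"twist":0,"gripper":0.3},{"linear":[-0.0008,0.05,0],"twist":0,"gripper":0.3}]'
} | paste - - - - -
```

```text
time: 11.08	tool_pos: [0.551, -0.0292, 0.1076]	ee_rot: [3.142, 0.0, 0.015]	wrist_force: [-1.2, -2.8, -0.5]	width: 0.044
time: 11.33	tool_pos: [0.551, -0.0242, 0.1076]	ee_rot: [3.142, 0.0, 0.015]	wrist_force: [-2.3, -1.1, -0.4]	width: 0.0441
time: 11.58	tool_pos: [0.5509, -0.0192, 0.1076]	ee_rot: [3.142, -0.0, 0.015]	wrist_force: [-1.4, -1.3, -0.7]	width: 0.0437
time: 11.83	tool_pos: [0.5508, -0.0142, 0.1076]	ee_rot: [3.142, -0.0, 0.015]	wrist_force: [-1.2, -1.6, -0.4]	width: 0.0442
time: 12.08	tool_pos: [0.5508, -0.0092, 0.1076]	ee_rot: [3.142, -0.0, 0.015]	wrist_force: [-0.2, -1.4, -1.9]	width: 0.0438
time: 12.33	tool_pos: [0.5507, -0.0042, 0.1076]	ee_rot: [3.142, -0.0, 0.015]	wrist_force: [-1.0, -1.5, -1.6]	width: 0.0436
```

```bash
{
python3 -m inch '[{"linear":[0,0.017,0],"twist":0,"gripper":0.3},{"linear":[0,0.033,0],"twist":0,"gripper":0.3},{"linear":[-0.0008,0.05,0],"twist":0,"gripper":0.3}]'
python3 -m inch '[{"linear":[0,0.017,0],"twist":0,"gripper":0.3},{"linear":[0,0.033,0],"twist":0,"gripper":0.3},{"linear":[-0.0008,0.05,0],"twist":0,"gripper":0.3}]'
python3 -m inch '[{"linear":[0,0.017,0],"twist":0,"gripper":0.3},{"linear":[0,0.033,0],"twist":0,"gripper":0.3},{"linear":[-0.0008,0.05,0],"twist":0,"gripper":0.3}]'
python3 -m inch '[{"linear":[0,0.017,0],"twist":0,"gripper":0.3},{"linear":[0,0.033,0],"twist":0,"gripper":0.3},{"linear":[-0.0008,0.05,0],"twist":0,"gripper":0.3}]'
python3 -m inch '[{"linear":[0,0.017,0],"twist":0,"gripper":0.3},{"linear":[0,0.033,0],"twist":0,"gripper":0.3},{"linear":[-0.0008,0.05,0],"twist":0,"gripper":0.3}]'
python3 -m inch '[{"linear":[0,0.017,0],"twist":0,"gripper":0.3},{"linear":[0,0.033,0],"twist":0,"gripper":0.3},{"linear":[-0.0008,0.05,0],"twist":0,"gripper":0.3}]'
} | paste - - - - -
```

```text
time: 12.58	tool_pos: [0.5506, 0.0008, 0.1076]	ee_rot: [3.142, -0.0, 0.015]	wrist_force: [0.0, -1.6, -2.1]	width: 0.0437
time: 12.83	tool_pos: [0.5505, 0.0058, 0.1076]	ee_rot: [3.142, -0.0, 0.015]	wrist_force: [-0.8, -2.1, -2.6]	width: 0.0436
time: 13.08	tool_pos: [0.5505, 0.0108, 0.1076]	ee_rot: [3.142, -0.0, 0.015]	wrist_force: [0.0, -1.5, -3.3]	width: 0.0436
time: 13.33	tool_pos: [0.5504, 0.0158, 0.1076]	ee_rot: [3.141, -0.0, 0.015]	wrist_force: [0.1, -1.8, -3.6]	width: 0.044
time: 13.58	tool_pos: [0.5503, 0.0208, 0.1076]	ee_rot: [3.141, -0.0, 0.015]	wrist_force: [2.0, -1.6, -3.5]	width: 0.0436
time: 13.83	tool_pos: [0.5503, 0.0248, 0.1076]	ee_rot: [3.139, -0.0, 0.015]	wrist_force: [1.3, -4.6, -5.4]	width: 0.0437
```

Drag is now rising. I'll trim z slightly and step finer.

```bash
{
python3 -m inch '[{"linear":[0,0.015,-0.001],"twist":0,"gripper":0.3},{"linear":[0,0.03,-0.002],"twist":0,"gripper":0.3}]'
python3 -m inch '[{"linear":[0,0.015,0],"twist":0,"gripper":0.3},{"linear":[0,0.03,0],"twist":0,"gripper":0.3}]'
python3 -m inch '[{"linear":[0,0.015,0],"twist":0,"gripper":0.3},{"linear":[0,0.03,0],"twist":0,"gripper":0.3}]'
python3 -m inch '[{"linear":[0,0.015,0],"twist":0,"gripper":0.3},{"linear":[-0.0005,0.03,0],"twist":0,"gripper":0.3}]'
python3 -m inch '[{"linear":[0,0.015,0],"twist":0,"gripper":0.3},{"linear":[-0.0005,0.03,0],"twist":0,"gripper":0.3}]'
} | paste - - - - -
```

```text
time: 14.0	tool_pos: [0.5503, 0.0277, 0.1076]	ee_rot: [3.139, -0.0, 0.014]	wrist_force: [1.0, -4.0, -4.5]	width: 0.0439
time: 14.17	tool_pos: [0.5502, 0.031, 0.1076]	ee_rot: [3.14, -0.0, 0.014]	wrist_force: [1.3, -4.5, -3.7]	width: 0.0438
time: 14.33	tool_pos: [0.5502, 0.0344, 0.1076]	ee_rot: [3.141, -0.0, 0.015]	wrist_force: [0.0, -4.7, -3.9]	width: 0.0439
time: 14.5	tool_pos: [0.5501, 0.0379, 0.1076]	ee_rot: [-3.142, -0.0, 0.015]	wrist_force: [1.1, -4.7, -3.2]	width: 0.0438
time: 14.67	tool_pos: [0.5501, 0.0406, 0.1076]	ee_rot: [3.141, -0.0, 0.015]	wrist_force: [1.3, -5.7, -2.0]	width: 0.0436
```

```bash
{
python3 -m inch '[{"linear":[0,0.015,0],"twist":0,"gripper":0.3},{"linear":[0,0.03,0],"twist":0,"gripper":0.3}]'
python3 -m inch '[{"linear":[0,0.015,0],"twist":0,"gripper":0.3},{"linear":[-0.0005,0.03,0],"twist":0,"gripper":0.3}]'
python3 -m inch '[{"linear":[0,0.015,0],"twist":0,"gripper":0.3},{"linear":[-0.0005,0.03,0],"twist":0,"gripper":0.3}]'
python3 -m inch '[{"linear":[0,0.015,0],"twist":0,"gripper":0.3},{"linear":[-0.0005,0.03,0],"twist":0,"gripper":0.3}]'
python3 -m inch '[{"linear":[0,0.015,0],"twist":0,"gripper":0.3},{"linear":[-0.0005,0.03,0],"twist":0,"gripper":0.3}]'
python3 -m inch '[{"linear":[0,0.015,0],"twist":0,"gripper":0.3},{"linear":[-0.0005,0.03,0],"twist":0,"gripper":0.3}]'
} | paste - - - - -
```

```text
time: 14.83	tool_pos: [0.5501, 0.0426, 0.1076]	ee_rot: [3.139, -0.0, 0.015]	wrist_force: [0.5, -8.4, -2.8]	width: 0.0439
time: 15.0	tool_pos: [0.5501, 0.0447, 0.1076]	ee_rot: [3.137, 0.0, 0.014]	wrist_force: [1.0, -9.5, -2.7]	width: 0.0439
time: 15.17	tool_pos: [0.55, 0.0469, 0.1076]	ee_rot: [3.135, 0.0, 0.014]	wrist_force: [1.1, -12.5, -2.2]	width: 0.0436
time: 15.33	tool_pos: [0.55, 0.0492, 0.1076]	ee_rot: [3.134, 0.0, 0.014]	wrist_force: [1.1, -13.7, -2.7]	width: 0.0438
time: 15.5	tool_pos: [0.55, 0.0518, 0.1076]	ee_rot: [3.134, 0.0, 0.013]	wrist_force: [1.1, -13.7, -2.4]	width: 0.0439
time: 15.67	tool_pos: [0.5499, 0.0558, 0.1076]	ee_rot: [3.136, 0.0, 0.014]	wrist_force: [1.5, -11.7, -3.3]	width: 0.0438
```

```bash
{
python3 -m inch '[{"linear":[0,0.015,0],"twist":0,"gripper":0.3},{"linear":[0,0.03,0],"twist":0,"gripper":0.3}]'
python3 -m inch '[{"linear":[0,0.015,0],"twist":0,"gripper":0.3},{"linear":[-0.0005,0.03,0],"twist":0,"gripper":0.3}]'
python3 -m inch '[{"linear":[0,0.015,0],"twist":0,"gripper":0.3},{"linear":[-0.0005,0.03,0],"twist":0,"gripper":0.3}]'
python3 -m inch '[{"linear":[0,0.015,0],"twist":0,"gripper":0.3},{"linear":[-0.0005,0.03,0],"twist":0,"gripper":0.3}]'
python3 -m inch '[{"linear":[0,0.015,0],"twist":0,"gripper":0.3},{"linear":[-0.0005,0.03,0],"twist":0,"gripper":0.3}]'
python3 -m inch '[{"linear":[0,0.015,0],"twist":0,"gripper":0.3},{"linear":[-0.0005,0.03,0],"twist":0,"gripper":0.3}]'
python3 -m inch '[{"linear":[0,0.015,0],"twist":0,"gripper":0.3},{"linear":[-0.0005,0.03,0],"twist":0,"gripper":0.3}]'
} | paste - - - - -
```

```text
time: 15.83	tool_pos: [0.5499, 0.059, 0.1076]	ee_rot: [3.136, 0.0, 0.014]	wrist_force: [1.0, -10.3, -2.7]	width: 0.0438
time: 16.0	tool_pos: [0.5498, 0.0625, 0.1076]	ee_rot: [3.137, 0.0, 0.014]	wrist_force: [0.8, -9.1, -2.3]	width: 0.044
time: 16.17	tool_pos: [0.5498, 0.067, 0.1076]	ee_rot: [3.14, -0.0, 0.014]	wrist_force: [1.7, -4.6, -2.6]	width: 0.0438
time: 16.33	tool_pos: [0.5497, 0.0709, 0.1076]	ee_rot: [-3.141, -0.0, 0.015]	wrist_force: [1.6, -2.8, -2.8]	width: 0.0434
time: 16.5	tool_pos: [0.5497, 0.0743, 0.1076]	ee_rot: [-3.141, -0.0, 0.015]	wrist_force: [2.0, -1.6, -4.4]	width: 0.0438
time: 16.67	tool_pos: [0.5496, 0.0775, 0.1076]	ee_rot: [-3.141, -0.0, 0.015]	wrist_force: [1.9, -1.7, -2.3]	width: 0.0438
time: 16.83	tool_pos: [0.5496, 0.0803, 0.1076]	ee_rot: [-3.141, -0.0, 0.015]	wrist_force: [1.7, -1.8, -1.9]	width: 0.0436
```

```bash
{
python3 -m inch '[{"linear":[0,0.017,0],"twist":0,"gripper":0.3},{"linear":[0,0.033,0],"twist":0,"gripper":0.3},{"linear":[-0.0005,0.05,0],"twist":0,"gripper":0.3},{"linear":[-0.0005,0.067,0],"twist":0,"gripper":0.3},{"linear":[-0.001,0.083,0],"twist":0,"gripper":0.3},{"linear":[-0.001,0.1,0],"twist":0,"gripper":0.3}]'
python3 -m inch '[{"linear":[0,0.017,0],"twist":0,"gripper":0.3},{"linear":[0,0.033,0],"twist":0,"gripper":0.3},{"linear":[-0.0005,0.05,0],"twist":0,"gripper":0.3},{"linear":[-0.0005,0.067,0],"twist":0,"gripper":0.3},{"linear":[-0.001,0.083,0],"twist":0,"gripper":0.3},{"linear":[-0.001,0.1,0],"twist":0,"gripper":0.3}]'
python3 -m inch '[{"linear":[0,0.017,0],"twist":0,"gripper":0.3},{"linear":[0,0.033,0],"twist":0,"gripper":0.3},{"linear":[-0.0005,0.05,0],"twist":0,"gripper":0.3},{"linear":[-0.0005,0.067,0],"twist":0,"gripper":0.3},{"linear":[-0.001,0.083,0],"twist":0,"gripper":0.3},{"linear":[-0.001,0.1,0],"twist":0,"gripper":0.3}]'
} | paste - - - - -
```

```text
time: 17.33	tool_pos: [0.5495, 0.0899, 0.1076]	ee_rot: [-3.142, -0.0, 0.015]	wrist_force: [2.3, -1.9, -1.8]	width: 0.0439
time: 17.83	tool_pos: [0.5494, 0.0998, 0.1076]	ee_rot: [3.141, -0.0, 0.015]	wrist_force: [1.8, -2.4, -1.5]	width: 0.0436
time: 18.33	tool_pos: [0.5493, 0.1098, 0.1076]	ee_rot: [3.142, -0.0, 0.015]	wrist_force: [1.6, -1.1, -1.3]	width: 0.0439
```

```bash
{
python3 -m inch '[{"linear":[0,0.017,0],"twist":0,"gripper":0.3},{"linear":[0,0.03,0],"twist":0,"gripper":0.3},{"linear":[0,0.04,0],"twist":0,"gripper":0.3}]'
python3 -m inch '[{"linear":[0,0.01,0],"twist":0,"gripper":0.3},{"linear":[0,0.02,0],"twist":0,"gripper":0.3}]'
python3 -m inch '[{"linear":[0,0.01,0],"twist":0,"gripper":0.3}]'
python3 -m inch '[{"linear":[0,0.01,0],"twist":0,"gripper":0.3}]'
} | paste - - - - -
```

```text
time: 18.58	tool_pos: [0.5492, 0.1139, 0.1076]	ee_rot: [3.142, -0.0, 0.015]	wrist_force: [2.0, -0.5, -0.6]	width: 0.0438
time: 18.75	tool_pos: [0.5492, 0.1154, 0.1076]	ee_rot: [3.141, -0.0, 0.015]	wrist_force: [1.1, -3.6, -0.2]	width: 0.0434
time: 18.83	tool_pos: [0.5492, 0.1159, 0.1076]	ee_rot: [3.14, 0.0, 0.015]	wrist_force: [2.0, -5.0, -0.0]	width: 0.0437
time: 18.92	tool_pos: [0.5492, 0.1164, 0.1076]	ee_rot: [3.139, 0.0, 0.014]	wrist_force: [0.9, -6.1, -0.1]	width: 0.0436
```

Left stop reached: 6 N, about 1 mm of buffer squeeze. I'll reverse now.

```bash
{
python3 -m inch '[{"linear":[0,-0.01,0],"twist":0,"gripper":0.3},{"linear":[0.0005,-0.025,0],"twist":0,"gripper":0.3},{"linear":[0.001,-0.04,0],"twist":0,"gripper":0.3},{"linear":[0.001,-0.057,0],"twist":0,"gripper":0.3},{"linear":[0.0015,-0.073,0],"twist":0,"gripper":0.3},{"linear":[0.0015,-0.09,0],"twist":0,"gripper":0.3}]'
python3 -m inch '[{"linear":[0,-0.017,0],"twist":0,"gripper":0.3},{"linear":[0.0005,-0.033,0],"twist":0,"gripper":0.3},{"linear":[0.001,-0.05,0],"twist":0,"gripper":0.3},{"linear":[0.001,-0.067,0],"twist":0,"gripper":0.3},{"linear":[0.0015,-0.083,0],"twist":0,"gripper":0.3},{"linear":[0.0015,-0.1,0],"twist":0,"gripper":0.3}]'
python3 -m inch '[{"linear":[0,-0.017,0],"twist":0,"gripper":0.3},{"linear":[0.0005,-0.033,0],"twist":0,"gripper":0.3},{"linear":[0.0007,-0.05,0],"twist":0,"gripper":0.3}]'
python3 -m inch '[{"linear":[0,-0.017,0],"twist":0,"gripper":0.3},{"linear":[0.0005,-0.033,0],"twist":0,"gripper":0.3},{"linear":[0.0007,-0.05,0],"twist":0,"gripper":0.3}]'
} | paste - - - - -
```

```text
time: 19.42	tool_pos: [0.5493, 0.1093, 0.1076]	ee_rot: [-3.14, -0.0, 0.015]	wrist_force: [0.9, 0.6, -0.4]	width: 0.0439
time: 19.92	tool_pos: [0.5495, 0.0985, 0.1076]	ee_rot: [-3.142, 0.0, 0.015]	wrist_force: [2.1, 1.3, -0.0]	width: 0.0439
time: 20.17	tool_pos: [0.5495, 0.0935, 0.1076]	ee_rot: [3.142, 0.0, 0.015]	wrist_force: [-0.2, 1.2, 1.0]	width: 0.0437
time: 20.42	tool_pos: [0.5496, 0.0885, 0.1076]	ee_rot: [3.142, 0.0, 0.015]	wrist_force: [0.9, 1.4, 1.8]	width: 0.0437
```

```bash
{
python3 -m inch '[{"linear":[0,-0.015,0.0005],"twist":0,"gripper":0.3},{"linear":[0.0005,-0.03,0.001],"twist":0,"gripper":0.3}]'
python3 -m inch '[{"linear":[0,-0.015,0],"twist":0,"gripper":0.3},{"linear":[0.0005,-0.03,0],"twist":0,"gripper":0.3}]'
python3 -m inch '[{"linear":[0,-0.015,0],"twist":0,"gripper":0.3},{"linear":[0.0005,-0.03,0],"twist":0,"gripper":0.3}]'
python3 -m inch '[{"linear":[0,-0.015,0],"twist":0,"gripper":0.3},{"linear":[0.0005,-0.03,0],"twist":0,"gripper":0.3}]'
python3 -m inch '[{"linear":[0,-0.015,0],"twist":0,"gripper":0.3},{"linear":[0.0005,-0.03,0],"twist":0,"gripper":0.3}]'
python3 -m inch '[{"linear":[0,-0.015,0],"twist":0,"gripper":0.3},{"linear":[0.0005,-0.03,0],"twist":0,"gripper":0.3}]'
python3 -m inch '[{"linear":[0,-0.015,0],"twist":0,"gripper":0.3},{"linear":[0.0005,-0.03,0],"twist":0,"gripper":0.3}]'
} | paste - - - - -
```

```text
time: 20.58	tool_pos: [0.5496, 0.0855, 0.1076]	ee_rot: [3.142, 0.0, 0.015]	wrist_force: [0.3, 0.7, 0.9]	width: 0.0435
time: 20.75	tool_pos: [0.5497, 0.0825, 0.1076]	ee_rot: [3.142, 0.0, 0.015]	wrist_force: [-0.4, 1.4, 1.6]	width: 0.0438
time: 20.92	tool_pos: [0.5497, 0.0795, 0.1076]	ee_rot: [3.142, 0.0, 0.015]	wrist_force: [-0.3, 0.9, 1.5]	width: 0.0435
time: 21.08	tool_pos: [0.5497, 0.0766, 0.1076]	ee_rot: [-3.142, 0.0, 0.015]	wrist_force: [-0.8, 2.3, 2.6]	width: 0.0439
time: 21.25	tool_pos: [0.5498, 0.0745, 0.1076]	ee_rot: [-3.139, 0.0, 0.015]	wrist_force: [-0.9, 5.7, 2.2]	width: 0.044
time: 21.42	tool_pos: [0.5498, 0.0723, 0.1076]	ee_rot: [-3.138, 0.0, 0.015]	wrist_force: [-0.5, 7.8, 0.9]	width: 0.0437
time: 21.58	tool_pos: [0.5498, 0.0701, 0.1075]	ee_rot: [-3.136, 0.0, 0.016]	wrist_force: [-1.5, 10.3, 2.5]	width: 0.0437
```

```bash
{
python3 -m inch '[{"linear":[0,-0.015,0.0005],"twist":0,"gripper":0.3},{"linear":[0.0005,-0.03,0.001],"twist":0,"gripper":0.3}]'
python3 -m inch '[{"linear":[0,-0.015,0],"twist":0,"gripper":0.3},{"linear":[0,-0.03,0],"twist":0,"gripper":0.3}]'
python3 -m inch '[{"linear":[0,-0.015,0],"twist":0,"gripper":0.3},{"linear":[0,-0.03,0],"twist":0,"gripper":0.3}]'
python3 -m inch '[{"linear":[0,-0.015,0],"twist":0,"gripper":0.3},{"linear":[0.0005,-0.03,0],"twist":0,"gripper":0.3}]'
python3 -m inch '[{"linear":[0,-0.015,0],"twist":0,"gripper":0.3},{"linear":[0.0005,-0.03,0],"twist":0,"gripper":0.3}]'
python3 -m inch '[{"linear":[0,-0.015,0],"twist":0,"gripper":0.3},{"linear":[0.0005,-0.03,0],"twist":0,"gripper":0.3}]'
python3 -m inch '[{"linear":[0,-0.015,0],"twist":0,"gripper":0.3},{"linear":[0.0005,-0.03,0],"twist":0,"gripper":0.3}]'
python3 -m inch '[{"linear":[0,-0.015,0],"twist":0,"gripper":0.3},{"linear":[0.0005,-0.03,0],"twist":0,"gripper":0.3}]'
} | paste - - - - -
```

```text
time: 21.75	tool_pos: [0.5498, 0.068, 0.1076]	ee_rot: [-3.135, 0.0, 0.016]	wrist_force: [0.3, 11.3, 0.8]	width: 0.0439
time: 21.92	tool_pos: [0.5498, 0.0658, 0.1076]	ee_rot: [-3.133, -0.0, 0.016]	wrist_force: [-0.6, 13.6, 1.4]	width: 0.0436
time: 22.08	tool_pos: [0.5499, 0.0633, 0.1076]	ee_rot: [-3.132, -0.0, 0.017]	wrist_force: [-0.2, 13.6, 0.7]	width: 0.0441
time: 22.25	tool_pos: [0.5499, 0.0594, 0.1075]	ee_rot: [-3.135, 0.0, 0.016]	wrist_force: [0.2, 10.3, 0.6]	width: 0.0439
time: 22.42	tool_pos: [0.5499, 0.0561, 0.1075]	ee_rot: [-3.135, 0.0, 0.016]	wrist_force: [0.8, 10.7, 1.3]	width: 0.0439
time: 22.58	tool_pos: [0.55, 0.0526, 0.1075]	ee_rot: [-3.136, 0.0, 0.016]	wrist_force: [0.3, 9.6, 1.6]	width: 0.044
time: 22.75	tool_pos: [0.5501, 0.0484, 0.1075]	ee_rot: [-3.139, 0.0, 0.016]	wrist_force: [0.0, 5.4, 1.5]	width: 0.0437
time: 22.92	tool_pos: [0.5501, 0.0442, 0.1076]	ee_rot: [-3.141, 0.0, 0.015]	wrist_force: [0.3, 3.8, 1.4]	width: 0.0438
```

```bash
{
python3 -m inch '[{"linear":[0,-0.017,0],"twist":0,"gripper":0.3},{"linear":[0.0005,-0.033,0],"twist":0,"gripper":0.3},{"linear":[0.0007,-0.05,0],"twist":0,"gripper":0.3}]'
python3 -m inch '[{"linear":[0,-0.017,0],"twist":0,"gripper":0.3},{"linear":[0.0005,-0.033,0],"twist":0,"gripper":0.3},{"linear":[0.0007,-0.05,0],"twist":0,"gripper":0.3}]'
python3 -m inch '[{"linear":[0,-0.017,0],"twist":0,"gripper":0.3},{"linear":[0.0005,-0.033,0],"twist":0,"gripper":0.3},{"linear":[0.0007,-0.05,0],"twist":0,"gripper":0.3}]'
python3 -m inch '[{"linear":[0,-0.017,0],"twist":0,"gripper":0.3},{"linear":[0.0005,-0.033,0],"twist":0,"gripper":0.3},{"linear":[0.0007,-0.05,0],"twist":0,"gripper":0.3}]'
python3 -m inch '[{"linear":[0,-0.017,0],"twist":0,"gripper":0.3},{"linear":[0.0005,-0.033,0],"twist":0,"gripper":0.3},{"linear":[0.0007,-0.05,0],"twist":0,"gripper":0.3}]'
python3 -m inch '[{"linear":[0,-0.017,0],"twist":0,"gripper":0.3},{"linear":[0.0005,-0.033,0],"twist":0,"gripper":0.3},{"linear":[0.0007,-0.05,0],"twist":0,"gripper":0.3}]'
} | paste - - - - -
```

```text
time: 23.17	tool_pos: [0.5502, 0.0389, 0.1076]	ee_rot: [-3.141, 0.0, 0.015]	wrist_force: [-0.4, 6.0, 1.2]	width: 0.0436
time: 23.42	tool_pos: [0.5503, 0.0338, 0.1076]	ee_rot: [-3.141, 0.0, 0.015]	wrist_force: [-0.0, 5.5, 0.4]	width: 0.0442
time: 23.67	tool_pos: [0.5503, 0.0285, 0.1076]	ee_rot: [-3.142, 0.001, 0.015]	wrist_force: [-0.7, 3.8, 1.2]	width: 0.0437
time: 23.92	tool_pos: [0.5504, 0.0228, 0.1076]	ee_rot: [3.14, 0.001, 0.015]	wrist_force: [-0.8, 1.9, 0.1]	width: 0.0439
time: 24.17	tool_pos: [0.5505, 0.018, 0.1076]	ee_rot: [3.141, 0.001, 0.015]	wrist_force: [-0.9, 2.1, 0.1]	width: 0.0439
time: 24.42	tool_pos: [0.5505, 0.0134, 0.1076]	ee_rot: [3.141, 0.001, 0.015]	wrist_force: [-1.7, 0.8, 0.0]	width: 0.044
```

```bash
{
python3 -m inch '[{"linear":[0,-0.02,0],"twist":0,"gripper":0.3},{"linear":[0.0005,-0.04,0],"twist":0,"gripper":0.3},{"linear":[0.001,-0.06,0],"twist":0,"gripper":0.3},{"linear":[0.001,-0.08,0],"twist":0,"gripper":0.3},{"linear":[0.0015,-0.1,0],"twist":0,"gripper":0.3},{"linear":[0.002,-0.12,0],"twist":0,"gripper":0.3},{"linear":[0.002,-0.14,0],"twist":0,"gripper":0.3},{"linear":[0.0025,-0.16,0],"twist":0,"gripper":0.3},{"linear":[0.0025,-0.18,0],"twist":0,"gripper":0.3},{"linear":[0.003,-0.2,0],"twist":0,"gripper":0.3}]'
python3 -m inch '[{"linear":[0,-0.02,0],"twist":0,"gripper":0.3},{"linear":[0.0005,-0.04,0],"twist":0,"gripper":0.3},{"linear":[0.001,-0.06,0],"twist":0,"gripper":0.3},{"linear":[0.001,-0.08,0],"twist":0,"gripper":0.3},{"linear":[0.0015,-0.1,0],"twist":0,"gripper":0.3},{"linear":[0.0015,-0.12,0],"twist":0,"gripper":0.3},{"linear":[0.002,-0.14,0],"twist":0,"gripper":0.3},{"linear":[0.002,-0.16,0],"twist":0,"gripper":0.3},{"linear":[0.0025,-0.18,0],"twist":0,"gripper":0.3},{"linear":[0.0026,-0.2,0],"twist":0,"gripper":0.3}]'
python3 -m inch '[{"linear":[0,-0.02,0],"twist":0,"gripper":0.3},{"linear":[0.0005,-0.04,0],"twist":0,"gripper":0.3},{"linear":[0.001,-0.06,0],"twist":0,"gripper":0.3},{"linear":[0.001,-0.08,0],"twist":0,"gripper":0.3},{"linear":[0.0015,-0.1,0],"twist":0,"gripper":0.3},{"linear":[0.0015,-0.12,0],"twist":0,"gripper":0.3},{"linear":[0.002,-0.14,0],"twist":0,"gripper":0.3},{"linear":[0.002,-0.16,0],"twist":0,"gripper":0.3},{"linear":[0.0025,-0.18,0],"twist":0,"gripper":0.3},{"linear":[0.0026,-0.2,0],"twist":0,"gripper":0.3}]'
} | paste - - - - -
```

```text
time: 25.25	tool_pos: [0.5508, -0.0065, 0.1076]	ee_rot: [3.141, 0.001, 0.015]	wrist_force: [-2.7, 2.0, 1.1]	width: 0.0438
time: 26.08	tool_pos: [0.551, -0.0266, 0.1076]	ee_rot: [3.142, 0.001, 0.015]	wrist_force: [-3.6, 1.2, 1.0]	width: 0.0432
time: 26.92	tool_pos: [0.5513, -0.0465, 0.1076]	ee_rot: [3.142, 0.001, 0.015]	wrist_force: [-4.2, 1.7, -0.2]	width: 0.0438
```

```bash
{
python3 -m inch '[{"linear":[-0.001,-0.02,0],"twist":0,"gripper":0.3},{"linear":[-0.001,-0.04,0],"twist":0,"gripper":0.3},{"linear":[-0.001,-0.06,0],"twist":0,"gripper":0.3},{"linear":[-0.001,-0.08,0],"twist":0,"gripper":0.3},{"linear":[-0.0005,-0.1,0],"twist":0,"gripper":0.3},{"linear":[-0.0005,-0.12,0],"twist":0,"gripper":0.3},{"linear":[0,-0.14,0],"twist":0,"gripper":0.3},{"linear":[0,-0.16,0],"twist":0,"gripper":0.3},{"linear":[0.0005,-0.18,0],"twist":0,"gripper":0.3},{"linear":[0.0005,-0.2,0],"twist":0,"gripper":0.3}]'
python3 -m inch '[{"linear":[0,-0.02,0],"twist":0,"gripper":0.3},{"linear":[0.0005,-0.04,0],"twist":0,"gripper":0.3},{"linear":[0.0005,-0.06,0],"twist":0,"gripper":0.3},{"linear":[0.001,-0.08,0],"twist":0,"gripper":0.3},{"linear":[0.001,-0.1,0],"twist":0,"gripper":0.3},{"linear":[0.0015,-0.12,0],"twist":0,"gripper":0.3},{"linear":[0.0015,-0.14,0],"twist":0,"gripper":0.3},{"linear":[0.002,-0.16,0],"twist":0,"gripper":0.3},{"linear":[0.002,-0.18,0],"twist":0,"gripper":0.3},{"linear":[0.0024,-0.2,0],"twist":0,"gripper":0.3}]'
python3 -m inch '[{"linear":[0,-0.02,0],"twist":0,"gripper":0.3},{"linear":[0.0005,-0.04,0],"twist":0,"gripper":0.3},{"linear":[0.0005,-0.06,0],"twist":0,"gripper":0.3},{"linear":[0.001,-0.08,0],"twist":0,"gripper":0.3},{"linear":[0.001,-0.1,0],"twist":0,"gripper":0.3},{"linear":[0.0015,-0.12,0],"twist":0,"gripper":0.3},{"linear":[0.0015,-0.14,0],"twist":0,"gripper":0.3},{"linear":[0.002,-0.16,0],"twist":0,"gripper":0.3},{"linear":[0.002,-0.18,0],"twist":0,"gripper":0.3},{"linear":[0.0024,-0.2,0],"twist":0,"gripper":0.3}]'
} | paste - - - - -
```

```text
time: 27.75	tool_pos: [0.5515, -0.0665, 0.1076]	ee_rot: [3.142, 0.0, 0.015]	wrist_force: [-4.4, 2.4, -1.1]	width: 0.0438
time: 28.58	tool_pos: [0.5518, -0.0865, 0.1076]	ee_rot: [3.141, 0.0, 0.015]	wrist_force: [-4.6, 0.5, -2.1]	width: 0.0439
time: 29.42	tool_pos: [0.552, -0.1066, 0.1076]	ee_rot: [3.142, 0.0, 0.015]	wrist_force: [-3.9, 0.9, -2.5]	width: 0.0436
```

```bash
{
python3 -m inch '[{"linear":[-0.001,-0.02,0],"twist":0,"gripper":0.3},{"linear":[-0.001,-0.04,-0.001],"twist":0,"gripper":0.3},{"linear":[-0.001,-0.06,-0.001],"twist":0,"gripper":0.3},{"linear":[-0.001,-0.08,-0.001],"twist":0,"gripper":0.3},{"linear":[-0.0005,-0.1,-0.001],"twist":0,"gripper":0.3},{"linear":[-0.0005,-0.12,-0.001],"twist":0,"gripper":0.3},{"linear":[0,-0.14,-0.001],"twist":0,"gripper":0.3},{"linear":[0,-0.16,-0.001],"twist":0,"gripper":0.3},{"linear":[0.0005,-0.18,-0.001],"twist":0,"gripper":0.3},{"linear":[0.0005,-0.2,-0.001],"twist":0,"gripper":0.3}]'
python3 -m inch '[{"linear":[0,-0.02,0],"twist":0,"gripper":0.3},{"linear":[0.0005,-0.04,0],"twist":0,"gripper":0.3},{"linear":[0.0005,-0.06,0],"twist":0,"gripper":0.3},{"linear":[0.001,-0.08,0],"twist":0,"gripper":0.3},{"linear":[0.001,-0.1,0],"twist":0,"gripper":0.3},{"linear":[0.0015,-0.12,0],"twist":0,"gripper":0.3},{"linear":[0.0015,-0.14,0],"twist":0,"gripper":0.3},{"linear":[0.002,-0.16,0],"twist":0,"gripper":0.3},{"linear":[0.002,-0.18,0],"twist":0,"gripper":0.3},{"linear":[0.0024,-0.2,0],"twist":0,"gripper":0.3}]'
python3 -m inch '[{"linear":[0,-0.02,0],"twist":0,"gripper":0.3},{"linear":[0.0005,-0.04,0],"twist":0,"gripper":0.3},{"linear":[0.0005,-0.06,0],"twist":0,"gripper":0.3},{"linear":[0.001,-0.08,0],"twist":0,"gripper":0.3},{"linear":[0.001,-0.1,0],"twist":0,"gripper":0.3},{"linear":[0.0015,-0.12,0],"twist":0,"gripper":0.3},{"linear":[0.0015,-0.14,0],"twist":0,"gripper":0.3},{"linear":[0.002,-0.16,0],"twist":0,"gripper":0.3},{"linear":[0.002,-0.18,0],"twist":0,"gripper":0.3},{"linear":[0.0024,-0.2,0],"twist":0,"gripper":0.3}]'
python3 -m inch '[{"linear":[0,-0.02,0],"twist":0,"gripper":0.3},{"linear":[0.0005,-0.04,0],"twist":0,"gripper":0.3},{"linear":[0.0005,-0.06,0],"twist":0,"gripper":0.3},{"linear":[0.001,-0.08,0],"twist":0,"gripper":0.3},{"linear":[0.001,-0.1,0],"twist":0,"gripper":0.3},{"linear":[0.0015,-0.12,0],"twist":0,"gripper":0.3},{"linear":[0.0015,-0.14,0],"twist":0,"gripper":0.3},{"linear":[0.002,-0.16,0],"twist":0,"gripper":0.3},{"linear":[0.002,-0.18,0],"twist":0,"gripper":0.3},{"linear":[0.0024,-0.2,0],"twist":0,"gripper":0.3}]'
} | paste - - - - -
```

```text
time: 30.25	tool_pos: [0.5522, -0.1266, 0.1076]	ee_rot: [3.141, -0.0, 0.015]	wrist_force: [-4.4, 1.3, -3.4]	width: 0.0435
time: 31.08	tool_pos: [0.5524, -0.1466, 0.1076]	ee_rot: [3.141, -0.0, 0.015]	wrist_force: [-2.9, 2.3, -2.8]	width: 0.0438
time: 31.92	tool_pos: [0.5526, -0.1666, 0.1076]	ee_rot: [3.141, -0.0, 0.015]	wrist_force: [-2.1, 1.8, -2.4]	width: 0.044
time: 32.75	tool_pos: [0.5528, -0.1866, 0.1076]	ee_rot: [3.141, -0.0, 0.015]	wrist_force: [-1.4, 0.4, -3.0]	width: 0.0435
```

```bash
{
python3 -m inch '[{"linear":[0,-0.02,0],"twist":0,"gripper":0.3},{"linear":[0.0005,-0.04,0],"twist":0,"gripper":0.3},{"linear":[0.001,-0.06,0],"twist":0,"gripper":0.3},{"linear":[0.001,-0.08,0],"twist":0,"gripper":0.3},{"linear":[0.0015,-0.1,0],"twist":0,"gripper":0.3},{"linear":[0.0015,-0.12,0],"twist":0,"gripper":0.3},{"linear":[0.0015,-0.14,0],"twist":0,"gripper":0.3}]'
python3 -m inch '[{"linear":[0,-0.01,0],"twist":0,"gripper":0.3},{"linear":[0,-0.02,0],"twist":0,"gripper":0.3}]'
python3 -m inch '[{"linear":[0,-0.01,0],"twist":0,"gripper":0.3}]'
} | paste - - - - -
```

```text
time: 33.33	tool_pos: [0.553, -0.2006, 0.1076]	ee_rot: [3.141, -0.0, 0.015]	wrist_force: [-1.6, 1.0, -2.3]	width: 0.0435
time: 33.5	tool_pos: [0.5531, -0.2025, 0.1076]	ee_rot: [3.141, -0.0, 0.015]	wrist_force: [-0.6, 1.5, -2.3]	width: 0.0441
time: 33.58	tool_pos: [0.5531, -0.2033, 0.1076]	ee_rot: [-3.141, -0.0, 0.015]	wrist_force: [-1.3, 2.0, -1.7]	width: 0.0438
```

```bash
{
python3 -m inch '[{"linear":[0,-0.01,0],"twist":0,"gripper":0.3}]'
python3 -m inch '[{"linear":[0,-0.006,0],"twist":0,"gripper":0.3},{"linear":[0,-0.006,0],"twist":0,"gripper":0.3}]'
} | paste - - - - -
```

```text
time: 33.67	tool_pos: [0.5531, -0.2038, 0.1076]	ee_rot: [-3.14, -0.0, 0.015]	wrist_force: [-0.1, 4.6, -2.7]	width: 0.0437
time: 33.83	tool_pos: [0.5531, -0.2041, 0.1076]	ee_rot: [-3.14, -0.0, 0.015]	wrist_force: [-2.0, 4.3, -2.5]	width: 0.0438
```

```bash
{
python3 -m inch '[{"linear":[0,0.01,0],"twist":0,"gripper":0.3},{"linear":[0,0.025,0],"twist":0,"gripper":0.3},{"linear":[-0.001,0.05,-0.001],"twist":0,"gripper":0.3},{"linear":[-0.001,0.075,-0.001],"twist":0,"gripper":0.3},{"linear":[-0.001,0.1,-0.001],"twist":0,"gripper":0.3},{"linear":[-0.0015,0.125,-0.001],"twist":0,"gripper":0.3},{"linear":[-0.002,0.15,-0.001],"twist":0,"gripper":0.3},{"linear":[-0.002,0.175,-0.001],"twist":0,"gripper":0.3},{"linear":[-0.0025,0.2,-0.001],"twist":0,"gripper":0.3},{"linear":[-0.003,0.225,-0.001],"twist":0,"gripper":0.3}]'
python3 -m inch '[{"linear":[0,0.025,0],"twist":0,"gripper":0.3},{"linear":[-0.0005,0.05,0],"twist":0,"gripper":0.3},{"linear":[-0.001,0.075,0],"twist":0,"gripper":0.3},{"linear":[-0.001,0.1,0],"twist":0,"gripper":0.3},{"linear":[-0.0015,0.125,0],"twist":0,"gripper":0.3},{"linear":[-0.002,0.15,0],"twist":0,"gripper":0.3},{"linear":[-0.002,0.175,0],"twist":0,"gripper":0.3},{"linear":[-0.0025,0.2,0],"twist":0,"gripper":0.3},{"linear":[-0.003,0.225,0],"twist":0,"gripper":0.3},{"linear":[-0.003,0.25,0],"twist":0,"gripper":0.3}]'
python3 -m inch '[{"linear":[0,0.025,0],"twist":0,"gripper":0.3},{"linear":[-0.0005,0.05,0],"twist":0,"gripper":0.3},{"linear":[-0.001,0.075,0],"twist":0,"gripper":0.3},{"linear":[-0.001,0.1,0],"twist":0,"gripper":0.3},{"linear":[-0.0015,0.125,0],"twist":0,"gripper":0.3},{"linear":[-0.002,0.15,0],"twist":0,"gripper":0.3},{"linear":[-0.002,0.175,0],"twist":0,"gripper":0.3},{"linear":[-0.0025,0.2,0],"twist":0,"gripper":0.3},{"linear":[-0.003,0.225,0],"twist":0,"gripper":0.3},{"linear":[-0.003,0.25,0],"twist":0,"gripper":0.3}]'
} | paste - - - - -
```

```text
time: 34.67	tool_pos: [0.5528, -0.1823, 0.1076]	ee_rot: [3.141, -0.0, 0.015]	wrist_force: [-0.1, -1.4, -2.7]	width: 0.044
time: 35.5	tool_pos: [0.5525, -0.1572, 0.1076]	ee_rot: [3.141, -0.0, 0.015]	wrist_force: [-0.3, -2.6, -1.4]	width: 0.0436
time: 36.33	tool_pos: [0.5522, -0.1322, 0.1076]	ee_rot: [3.141, -0.0, 0.015]	wrist_force: [0.6, -1.5, -2.4]	width: 0.0436
```

```bash
{
python3 -m inch '[{"linear":[0,0.025,0],"twist":0,"gripper":0.3},{"linear":[-0.0005,0.05,0],"twist":0,"gripper":0.3},{"linear":[-0.001,0.075,0],"twist":0,"gripper":0.3},{"linear":[-0.001,0.1,0],"twist":0,"gripper":0.3},{"linear":[-0.0015,0.125,0],"twist":0,"gripper":0.3},{"linear":[-0.002,0.15,0],"twist":0,"gripper":0.3},{"linear":[-0.002,0.175,0],"twist":0,"gripper":0.3},{"linear":[-0.0025,0.2,0],"twist":0,"gripper":0.3},{"linear":[-0.003,0.225,0],"twist":0,"gripper":0.3},{"linear":[-0.003,0.25,0],"twist":0,"gripper":0.3}]'
python3 -m inch '[{"linear":[0,0.025,0],"twist":0,"gripper":0.3},{"linear":[-0.0005,0.05,0],"twist":0,"gripper":0.3},{"linear":[-0.001,0.075,0],"twist":0,"gripper":0.3},{"linear":[-0.001,0.1,0],"twist":0,"gripper":0.3},{"linear":[-0.0015,0.125,0],"twist":0,"gripper":0.3},{"linear":[-0.002,0.15,0],"twist":0,"gripper":0.3},{"linear":[-0.002,0.175,0],"twist":0,"gripper":0.3},{"linear":[-0.0025,0.2,0],"twist":0,"gripper":0.3},{"linear":[-0.003,0.225,0],"twist":0,"gripper":0.3},{"linear":[-0.003,0.25,0],"twist":0,"gripper":0.3}]'
python3 -m inch '[{"linear":[0,0.025,0],"twist":0,"gripper":0.3},{"linear":[-0.0005,0.05,0],"twist":0,"gripper":0.3},{"linear":[-0.001,0.075,0],"twist":0,"gripper":0.3},{"linear":[-0.001,0.1,0],"twist":0,"gripper":0.3},{"linear":[-0.0015,0.125,0],"twist":0,"gripper":0.3},{"linear":[-0.002,0.15,0],"twist":0,"gripper":0.3},{"linear":[-0.002,0.175,0],"twist":0,"gripper":0.3},{"linear":[-0.0025,0.2,0],"twist":0,"gripper":0.3},{"linear":[-0.003,0.225,0],"twist":0,"gripper":0.3},{"linear":[-0.003,0.25,0],"twist":0,"gripper":0.3}]'
} | paste - - - - -
```

```text
time: 37.17	tool_pos: [0.5519, -0.1072, 0.1076]	ee_rot: [3.141, -0.0, 0.015]	wrist_force: [1.1, -1.7, -1.5]	width: 0.044
time: 38.0	tool_pos: [0.5516, -0.0822, 0.1076]	ee_rot: [3.141, -0.0, 0.015]	wrist_force: [1.6, -1.6, -0.8]	width: 0.0438
time: 38.83	tool_pos: [0.5513, -0.0572, 0.1076]	ee_rot: [3.141, -0.0, 0.015]	wrist_force: [1.2, -1.3, -0.0]	width: 0.0435
```

```bash
{
python3 -m inch '[{"linear":[0,0.025,0],"twist":0,"gripper":0.3},{"linear":[-0.0005,0.05,0],"twist":0,"gripper":0.3},{"linear":[-0.001,0.075,0],"twist":0,"gripper":0.3},{"linear":[-0.001,0.1,0],"twist":0,"gripper":0.3},{"linear":[-0.0015,0.125,0],"twist":0,"gripper":0.3},{"linear":[-0.002,0.15,0],"twist":0,"gripper":0.3},{"linear":[-0.002,0.175,0],"twist":0,"gripper":0.3},{"linear":[-0.0025,0.2,0],"twist":0,"gripper":0.3},{"linear":[-0.003,0.225,0],"twist":0,"gripper":0.3},{"linear":[-0.003,0.25,0],"twist":0,"gripper":0.3}]'
python3 -m inch '[{"linear":[0,0.025,0],"twist":0,"gripper":0.3},{"linear":[-0.0005,0.05,0],"twist":0,"gripper":0.3},{"linear":[-0.001,0.075,0],"twist":0,"gripper":0.3},{"linear":[-0.001,0.1,0],"twist":0,"gripper":0.3},{"linear":[-0.0015,0.125,0],"twist":0,"gripper":0.3},{"linear":[-0.002,0.15,0],"twist":0,"gripper":0.3},{"linear":[-0.002,0.175,0],"twist":0,"gripper":0.3},{"linear":[-0.0025,0.2,0],"twist":0,"gripper":0.3},{"linear":[-0.003,0.225,0],"twist":0,"gripper":0.3},{"linear":[-0.003,0.25,0],"twist":0,"gripper":0.3}]'
python3 -m inch '[{"linear":[0,0.025,0],"twist":0,"gripper":0.3},{"linear":[-0.0005,0.05,0],"twist":0,"gripper":0.3},{"linear":[-0.001,0.075,0],"twist":0,"gripper":0.3},{"linear":[-0.001,0.1,0],"twist":0,"gripper":0.3},{"linear":[-0.0015,0.125,0],"twist":0,"gripper":0.3},{"linear":[-0.002,0.15,0],"twist":0,"gripper":0.3},{"linear":[-0.002,0.175,0],"twist":0,"gripper":0.3},{"linear":[-0.0025,0.2,0],"twist":0,"gripper":0.3},{"linear":[-0.003,0.225,0],"twist":0,"gripper":0.3},{"linear":[-0.003,0.25,0],"twist":0,"gripper":0.3}]'
} | paste - - - - -
```

```text
time: 39.67	tool_pos: [0.5509, -0.0322, 0.1076]	ee_rot: [3.141, -0.0, 0.015]	wrist_force: [1.1, -1.8, 0.7]	width: 0.0442
time: 40.5	tool_pos: [0.5506, -0.0072, 0.1076]	ee_rot: [3.141, -0.0, 0.015]	wrist_force: [2.0, -2.2, 1.5]	width: 0.0441
time: 41.33	tool_pos: [0.5504, 0.0178, 0.1076]	ee_rot: [3.141, -0.0, 0.015]	wrist_force: [1.7, -1.4, 1.5]	width: 0.0436
```

```bash
{
python3 -m inch '[{"linear":[0,0.02,0],"twist":0,"gripper":0.3},{"linear":[-0.0005,0.04,0.001],"twist":0,"gripper":0.3},{"linear":[-0.001,0.06,0.001],"twist":0,"gripper":0.3},{"linear":[-0.001,0.08,0.001],"twist":0,"gripper":0.3},{"linear":[-0.0015,0.1,0.001],"twist":0,"gripper":0.3},{"linear":[-0.002,0.12,0.001],"twist":0,"gripper":0.3},{"linear":[-0.002,0.14,0.001],"twist":0,"gripper":0.3},{"linear":[-0.0025,0.16,0.001],"twist":0,"gripper":0.3}]'
python3 -m inch '[{"linear":[0,0.02,0],"twist":0,"gripper":0.3},{"linear":[-0.0005,0.04,0],"twist":0,"gripper":0.3},{"linear":[-0.001,0.06,0],"twist":0,"gripper":0.3},{"linear":[-0.001,0.08,0],"twist":0,"gripper":0.3},{"linear":[-0.0015,0.1,0],"twist":0,"gripper":0.3},{"linear":[-0.002,0.12,0],"twist":0,"gripper":0.3},{"linear":[-0.002,0.14,0],"twist":0,"gripper":0.3},{"linear":[-0.0025,0.16,0],"twist":0,"gripper":0.3}]'
python3 -m inch '[{"linear":[0,0.015,0],"twist":0,"gripper":0.3},{"linear":[-0.0005,0.03,0],"twist":0,"gripper":0.3},{"linear":[-0.0005,0.045,0],"twist":0,"gripper":0.3}]'
} | paste - - - - -
```

```text
time: 42.0	tool_pos: [0.5502, 0.0325, 0.1075]	ee_rot: [3.139, -0.0, 0.014]	wrist_force: [2.1, -3.4, 2.0]	width: 0.0438
time: 42.67	tool_pos: [0.55, 0.0463, 0.1076]	ee_rot: [3.135, -0.0, 0.014]	wrist_force: [2.9, -11.1, 1.3]	width: 0.0439
time: 42.92	tool_pos: [0.5499, 0.0497, 0.1075]	ee_rot: [3.132, 0.0, 0.013]	wrist_force: [2.5, -13.9, 0.7]	width: 0.0436
```

```bash
{
python3 -m inch '[{"linear":[0,0.01,0],"twist":0,"gripper":0.3},{"linear":[0,0.02,0],"twist":0,"gripper":0.3},{"linear":[0,0.03,0],"twist":0,"gripper":0.3},{"linear":[0,0.04,0],"twist":0,"gripper":0.3},{"linear":[0,0.045,0],"twist":0,"gripper":0.3},{"linear":[0,0.045,0],"twist":0,"gripper":0.3}]'
} | paste - - - - -
```

```text
time: 43.42	tool_pos: [0.5499, 0.0554, 0.1075]	ee_rot: [3.135, 0.0, 0.014]	wrist_force: [1.9, -9.5, 0.4]	width: 0.0438
```

```bash
{
python3 -m inch '[{"linear":[0,0.01,0],"twist":0,"gripper":0.3},{"linear":[-0.0005,0.018,0],"twist":0,"gripper":0.3},{"linear":[-0.0005,0.022,0],"twist":0,"gripper":0.3},{"linear":[-0.0005,0.022,0],"twist":0,"gripper":0.3},{"linear":[-0.0005,0.022,0],"twist":0,"gripper":0.3}]'
} | paste - - - - -
```

```text
time: 43.83	tool_pos: [0.5499, 0.0577, 0.1076]	ee_rot: [3.135, -0.0, 0.014]	wrist_force: [2.1, -9.4, 1.2]	width: 0.0436
```

```bash
{
python3 -m inch '[{"linear":[0,-0.01,0],"twist":0,"gripper":0.3},{"linear":[0,-0.02,0],"twist":0,"gripper":0.3},{"linear":[0,-0.03,0],"twist":0,"gripper":0.3},{"linear":[0,-0.03,0],"twist":0,"gripper":0.3}]'
} | paste - - - - -
```

```text
time: 44.17	tool_pos: [0.5498, 0.0573, 0.1075]	ee_rot: [3.141, -0.0, 0.014]	wrist_force: [3.8, -3.6, 0.8]	width: 0.0441
```

```bash
{
python3 -m inch '[{"linear":[0,-0.008,0],"twist":0,"gripper":0.5},{"linear":[0,-0.008,0],"twist":0,"gripper":0.55},{"linear":[0,-0.008,0],"twist":0,"gripper":0.7},{"linear":[0,-0.008,0],"twist":0,"gripper":1},{"linear":[0,-0.008,0],"twist":0,"gripper":1},{"linear":[0,-0.008,0],"twist":0,"gripper":1},{"linear":[0,-0.008,0],"twist":0,"gripper":1}]'
python3 -m inch '[{"linear":[0,0,0.1],"twist":0,"gripper":1},{"linear":[0,0,0.3],"twist":0,"gripper":1},{"linear":[0,0,0.6],"twist":0,"gripper":1},{"linear":[0,0,0.9],"twist":0,"gripper":1},{"linear":[-0.1,0,1],"twist":0,"gripper":1},{"linear":[-0.4,0,1],"twist":0,"gripper":1},{"linear":[-0.7,0,1],"twist":0,"gripper":1},{"linear":[-0.9,0,1],"twist":0,"gripper":1},{"linear":[-0.9,0,1],"twist":0,"gripper":1},{"linear":[-0.9,0,1],"twist":0,"gripper":1}]'
} | paste - - - - -
python3 - <<'E'
from h import *
o,s=snap('wrist','w9'); P=wcloud(o,s).reshape(-1,3)
print(o['time'],o['tool_pos'],o['wrist_force'])
for nm,yl,yh,zl,zh in [('grip',0,.11,.11,.12),('plate',0,.11,.074,.083),('L',.15,.22,.06,.07)]:
    m=(abs(P[:,0]-.55)<.06)&(P[:,1]>yl)&(P[:,1]<yh)&(P[:,2]>zl)&(P[:,2]<zh); q=P[m]
    if len(q): print(nm,len(q),np.percentile(q,2,0).round(4),np.percentile(q,98,0).round(4),cv2.minAreaRect(q[:,:2].astype(np.float32)))
E
```

```text
time: 44.75	tool_pos: [0.5495, 0.0572, 0.1075]	ee_rot: [-3.141, 0.0, 0.015]	wrist_force: [0.5, 0.8, 0.3]	width: 0.0816
time: 45.58	tool_pos: [0.4597, 0.057, 0.2089]	ee_rot: [3.142, -0.003, 0.015]	wrist_force: [-0.3, 0.5, 0.8]	width: 0.0939
45.5833 [0.45974026 0.05702716 0.20888033] [-0.30535674  0.47858856  0.77992292]
grip 1945 [0.5378 0.0386 0.1103] [0.5577 0.0774 0.114 ] ((0.5476186871528625, 0.05785004794597626), (0.02173924818634987, 0.041039884090423584), 1.0306366682052612)
plate 4301 [0.524  0.0216 0.0748] [0.5718 0.0943 0.0792] ((0.5453343987464905, 0.057965412735939026), (0.05442547798156738, 0.07577387988567352), 0.8465564846992493)
L 1859 [0.5244 0.1633 0.0603] [0.5687 0.187  0.0663] ((0.5462378859519958, 0.17486947774887085), (0.04682010039687157, 0.02614840678870678), 0.9470270276069641)
```

View pics/w9.png

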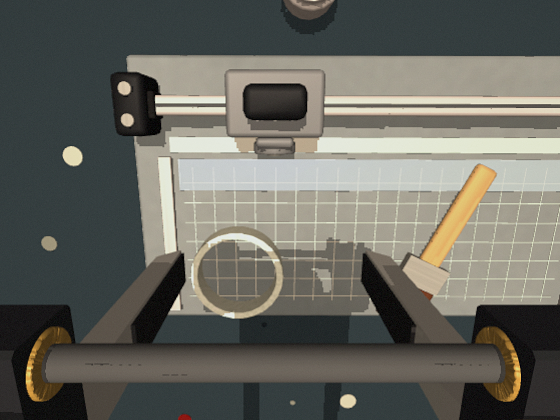

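The picture shows the grip standing free at (275,102). The left stop (130,103), tape roll (238,272) and brush (450,235) are undisturbed. The head measures y = 0.0578, against my estimate of 0.0576.

```bash
python3 -c "
from bench import robot
print(robot.close_job())"
```

```text
the job is handed in; nothing more can be done
None
```

The cutting head now stands on the rail's stiffest spot, with the gripper off it and clear, and the job is handed in at about 45.6 s.

- **Strokes:** I moved the head at about 20–24 mm/s to the left-hand stop, then back to the right-hand stop. Each contact squeezed the buffer about 1 mm, at 4–6 N. The two contact points were 318.6 mm apart, which matches the given 318 mm of travel.
- **Flecks:** The light fleck is at about y = 0.033 (world). The worst fleck's drag peaked at about 13.7 N, at y ≈ 0.051 going left and y ≈ 0.064 going right. Half-way between is y ≈ 0.0576, about +101 mm on the rail.
- **Final position:** I took the head back to that point, eased off the load and opened the gripper. The wrist camera afterwards put the head at y ≈ 0.0578, within 0.5 mm of the target. The wrist force after letting go was within noise.
- **Blade:** The upward push on the tool stayed near or below 2 N while stroking, apart from one noisy 3.2 N reading. That is under the 4 N at which the spring begins to give.
- **Other things on the table:** The tape roll and brush looked undisturbed in the last wrist picture. I did not recheck the tins, bottle, brush jar and dip pot, but the arm kept clear of them throughout.

No check failed. The force readings were noisy by about 0.5–1 N, and there was a sideways load of up to about 4.6 N across the rail while stroking.

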